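# Set the reading stand steeper with its detent pin

### The job

Set the reading stand to its steepest slope: pull its T-handled lock pin out against the detent and lay it flat on the desk, raise the board to its top stop so that its third hole comes to the bore, then take the pin again and push it back through the holes, fully home with its shoulder against the boss. Do not knock the other things about.

Things in the scene. Friction and masses are not known exactly. Their poses are not given: they have to be found in the camera images.
- stand: Fixed reading stand, steel base 240 x 236 x 15 mm. Origin on the desk under the base; x from the board's hinged low edge to its high edge, y to the pin side, z up. Hinge line at x -85, z 70 mm, along y. Wooden board 165 x 200 x 10 mm (edges y = +-100). On the +y side a post carries a round guide boss, 41 mm diameter, from y = 110 to 145 mm.
- bore_mouth (a point): Centre of the boss's outer end: 29, 145, 86 mm from the stand's origin; its axes are the stand's. The 17.5 mm bore runs along -y: 43 mm of boss and post, then, close behind, the 10 mm quadrant plate under the board's edge, with three 17.5 mm holes 12.5 degrees apart, 115 mm from the hinge line.
- board (a joint): Slope of the board above its lowest setting, rad: 0 = lowest (20 degrees, on its bottom stop, first hole at the bore), 0.218 = middle hole, 0.436 = steepest (45 degrees, third hole at the bore; top stop 0.442). It turns about the hinge line; a stiff hinge holds it where it is left; lifting takes about 6 N at the rail.
- rail (a point): Middle of the lifting rail, a steel bar 14 mm thick, 138 mm long, parallel to the stand's y, on two arms beyond the board's high edge, with 45 mm free between it and the edge. 220 mm from the hinge line; seen from there it stands 2.3 degrees above the board's slope and turns with it.
- pin: Loose steel T-handled detent pin, 0.18 kg. Origin at its shoulder; shank 16 mm thick, 80 mm long, along its own -y, tip tapered; sprung balls stand 3 mm out on its +-x sides 58 mm from the shoulder; collar 22 mm thick, 9 mm long; crossbar 84 mm along its z. Starts home in the boss, axes as the stand's (crossbar upright). Lies on the desk with its axis 11 mm up.
- nose (a point): Tip of the pin's shank, 80 mm from the shoulder; tapered from 16 to 7 mm over the last 14 mm. Pulling the pin out or pushing it home takes about 7 N along its axis, up to 15 N off-centre, as at the end of the crossbar.
- handle (a point): Middle of the pin's crossbar, 16 mm beyond the shoulder; bar 18 mm thick, 22 mm at its ends.
- coffee_mug: Stoneware mug, 82 x 118 x 94 mm, a bystander. Origin under it.
- punch_out_tin: Flat green tin, 48 x 64 x 16 mm, a bystander. Origin under it. Right of it stands the fixed woven box of picture frames, about 0.35 m high.
- sticky_pad: Pad of yellow sticky notes, 76 x 76 x 13 mm, a bystander. Origin under it.
- eraser: Eraser, 19 x 48 x 11 mm, a bystander. Origin under it.
- card_fan: Cards fanned in a wooden block, 50 x 112 x 80 mm, a bystander. Origin under it.
- letter_opener: Letter opener, 17 x 227 x 10 mm, a bystander. Origin under it.

How it is judged (in metres and radians):
On the way, in this order (a step that is already met when the one before it is completed fails the run):
1. the pin has been pulled right out, lies on the desk and has been let go (height (world z) of each of pin, nose below 0.03 m and distance between pin and bore_mouth above 0.08 m and contact force between the fingers and pin below 0.05 N and linear speed of pin below 0.03 m/s), for 0.2 s.
2. the board has been raised to its top hole (value of joint board above 0.415 rad), for 0.2 s.
At the end, for the whole second after the job is handed in: The board is at its steepest setting (above 0.41 rad) and the pin is home in the boss through the top hole: shoulder within 3 mm of the boss's face and 4 mm of the bore's centre, axis within 0.1 rad of the bore's; pin and board at rest and let go (distance between pin and bore_mouth below 0.004 m and y of pin in the frame of bore_mouth below 0.003 m and angle between the y axis of pin and the y axis of stand, either way round below 0.1 rad and value of joint board above 0.41 rad and linear speed of pin below 0.02 m/s and velocity of joint board below 0.05 rad/s); the robot touches nothing.
It fails at once if a bystander is pushed more than 30 mm from its place (distance of any of coffee_mug, letter_opener, punch_out_tin, sticky_pad, eraser, card_fan from where it was at the start of the episode above 0.03 m).
It also fails if it takes over 72 s, if anything falls off the work surface, if the arm or the gripper's body presses on something with over 40 N, if the wrist force passes 120 N, or if a joint passes its speed limit or range.

### The arm

A 7-joint arm with a two-finger parallel gripper is mounted at the origin on a cart in front of the work surface, level with it; the furniture and walls round the work are solid. World frame = base frame: x ahead of the robot, y to its left, z up, the work surface at z = 0. Lengths are in mm, angles in rad, forces in N, time in s.
With the tool pointing down it reaches from about 400 to 875 mm from the base axis. Payload 4.4 kg.
Tool frame: the origin (TCP) lies at the very end of the fingers, on their centre line; the grasp point (between the pads) lies 19 mm behind it; z points along the fingers, x is the direction in which the jaws open and shut, and the axes are right-handed (so a half turn about z gives the same grasp; the last joint's range is limited). The gripper opens to 85 mm and grips with 20 to 120 N. Pads are 22 mm wide; open, the fingers measure 114 mm over their backs; the gripper's body (76 mm by 85 mm) begins 54 mm behind the grasp point. The pads swing forward as they close: fully open they stand 13 mm farther back than shut.
Start: joints at [-1.409, 0.628, 0.038, 1.517, -0.027, 0.996, -0.02], TCP at [146.767, 633.228, 231.313] pointing down, gripper open.
Joint ranges: [-3.06, 3.06], [-0.37, 2.12], [-1.25, 1.32], [0.18, 2.47], [-1.1, 4.24], [0.23, 1.98], [-2.94, 2.94]. Speed limits (rad/s): [2.57, 2.57, 3.14, 3.14, 3.14, 3.14, 3.14].

### API

Orientations are given as [roll, pitch, yaw] about the fixed x, y, z axes, in that order (R = Rz(yaw) Ry(pitch) Rx(roll)).
In Python, from cell import * gives the robot as it stands. The module is installed in compiled form; this text tells all that it offers.
- The arm moves only by the tool play_rows, never from a script. Its argument "targets" is a list of rows, each an object with "slide": the shift along the tool's x, y, z in mm, a list of three; "turn": the turn, a rotation vector about the tool's x, y, z in degrees, a list of three; "hand": the finger opening in mm, from 0 to 85.4. A call has 1 to 5 rows; each row shifts and turns the commanded pose from where the row before left it, along the tool's axes as they then stand; what a row does not reach is not made up. A row lasts 1/8 s, in which the tool goes at most 62.5 mm and 10.7 degrees, less where a joint would pass 70% of its speed; a pose out of reach is approached as far as the arm can. A call is refused whole if a number of a shift passes 62.5 or a number of a turn 10.7, either way. A call with a gripper value outside its range is refused whole. The fingers move at their own pace and stop on an object; the grip force is fixed at half the most. Time passes only in rows, so rows that do not move let the fingers close. It gives the time, the measured TCP pose, the force and the opening at its end, in the units of the state.
- read_state(): the state, without advancing time (a new reading comes with each control period).
- get_image(name): name is "scene" or "side" or "wrist"; returns (picture, depth): 400x640x3 uint8, blue, green, red; 400x640 float32, mm along the optical axis (not along the pixel's ray), 0 where there is no reading.
- calibration(name): a dict with "K" (3x3 intrinsics, pixels), "R" (3x3) and "t" (3): a world point X has camera coordinates R X + t. Camera axes: x right, y down, z forward; pixel columns grow to the right and rows downward; lengths in mm; the calibration is good to about 2 mm. A picture is of the moment at which its call begins: read the wrist's pose just before it. calibration takes no time and is no camera call; for the wrist camera it gives the pose at the moment of the call.
- finish_job(): hands the job in, once; it reports no verdict.
The state is a dict: "clock": time; "qpos": joint angles; "qd": joint speeds; "tau": joint torques, N m; "eef_pos": TCP position; "tool_rot": TCP orientation; "force": force on the tool from outside, world axes, zero at the start; "torque": the same for the moment, N m; "width": finger opening in mm.
Only numpy, scipy, OpenCV 4.12 (cv2) and the standard library are available. Lean on these libraries where they do the work, as an engineer would, in place of code of your own. Each camera call takes 0.05 s, during which the arm holds its last target.

## Working session

There is one attempt and no reset: what is moved stays moved. The work goes in short steps, Python scripts to look and compute and a tool call to move; the robot and the scene stay as the last step left them, time stands still between calls to the robot, and variables do not carry over. Pictures are saved under pics/ and viewed, and the job is handed in when it is done.

Besides the shell and the picture viewer there is one more tool, called after "Call:" by a JSON object that holds its "op" and its "data", one argument or row to a line. play_rows: Moves the arm, as the interface text tells. Its arguments: {"type":"object","properties":{"targets":{"type":"array"}},"required":["targets"]}

```bash
mkdir -p pics
python3 - <<'E'
from cell import *
import cv2
for n in ("scene","side","wrist"):
    p,d=get_image(n); cv2.imwrite(f"pics/{n}0.png",p)
    c=calibration(n); print(n,c["K"].tolist(),c["R"].round(4).tolist(),c["t"].round(1).tolist())
print(read_state())
E
```

```text
scene [[397.8243079653558, 0.0, 314.82190917715275], [0.0, 397.8243079653558, 198.42431513935986], [0.0, 0.0, 1.0]] [[0.6533, 0.7567, -0.0229], [0.395, -0.3666, -0.8424], [-0.6458, 0.5413, -0.5384]] [-412.9, -91.5, 1558.3]
side [[425.84362346091035, 0.0, 312.72378022761643], [0.0, 425.84362346091035, 204.0540514588025], [0.0, 0.0, 1.0]] [[-0.9941, -0.1067, -0.0167], [-0.0576, 0.6545, -0.7539], [0.0914, -0.7485, -0.6568]] [569.4, 85.9, 1240.9]
wrist [[286.497958275203, 0.0, 320.8234789332243], [0.0, 286.497958275203, 197.03020533190926], [0.0, 0.0, 1.0]] [[0.2267, 0.974, -0.0002], [0.9366, -0.2179, 0.2745], [0.2673, -0.0624, -0.9616]] [-649.5, -34.2, 379.4]
{'clock': 0.15, 'qpos': array([-1.40881196,  0.62913375,  0.03844858,  1.51811508, -0.02701051,
        0.99629618, -0.01995871]), 'qd': array([ 0.00140464, -0.0017854 , -0.00050278, -0.0049961 ,  0.00235701,
       -0.0012698 ,  0.00016923]), 'tau': array([ 2.19826368e-03, -5.63800550e+01,  1.22799072e+00, -1.93650359e+01,
        1.11292300e-02,  7.39344541e-03,  6.31464886e-06]), 'eef_pos': array([146.64324514, 632.76883887, 230.60770731]), 'tool_rot': array([-3.14159004e+00,  1.43478870e-03,  1.34304791e+00]), 'force': array([-0.51724677,  0.24696554, -0.75124685]), 'torque': array([ 0.0021639, -0.0161044,  0.0439241]), 'width': 85.4616819656512}
```

View pics/scene0.png

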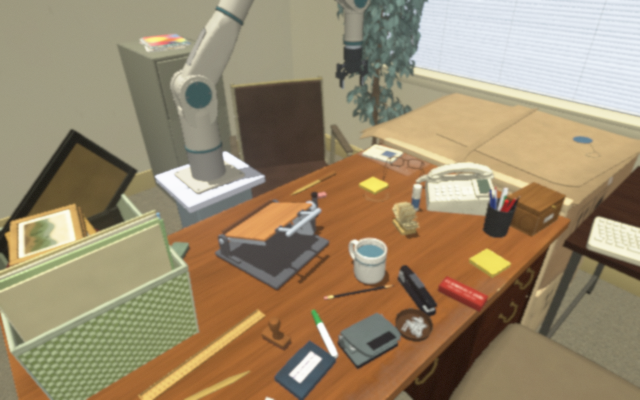

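View pics/side0.png

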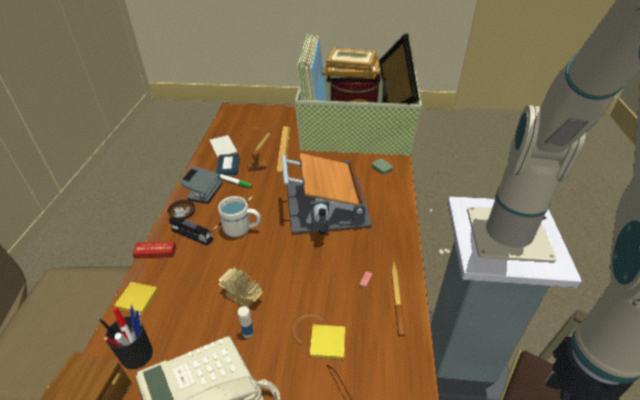

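View pics/wrist0.png

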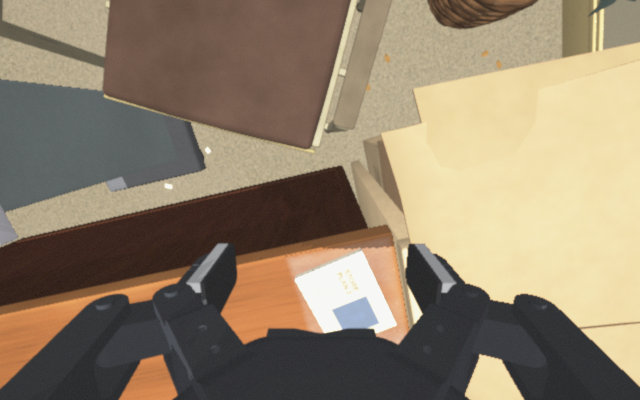

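Run:
```python
import cv2
a=cv2.imread("pics/side0.png")[140:250,260:390]; cv2.imwrite("pics/side0c.png",cv2.resize(a,None,fx=6,fy=5.4,interpolation=cv2.INTER_CUBIC) if 0 else cv2.resize(a,None,fx=5,fy=5,interpolation=cv2.INTER_CUBIC))
a=cv2.imread("pics/scene0.png")[180:300,205:345]; cv2.imwrite("pics/scene0c.png",cv2.resize(a,None,fx=5,fy=5,interpolation=cv2.INTER_CUBIC))
```

```text
(no output)
```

View pics/side0c.png

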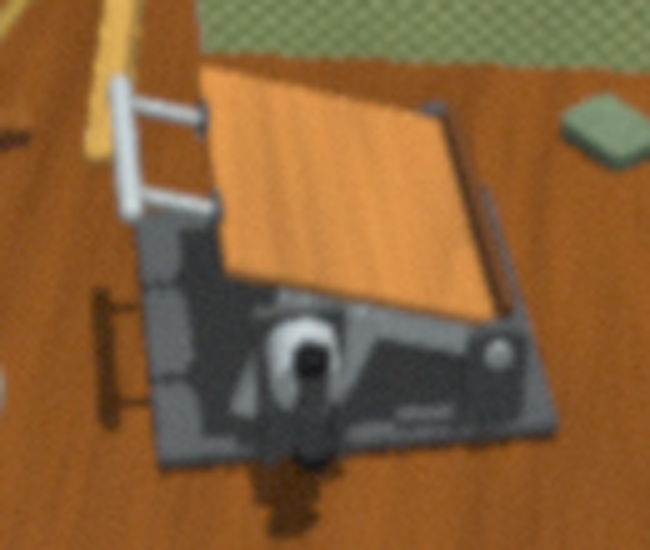

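View pics/scene0c.png

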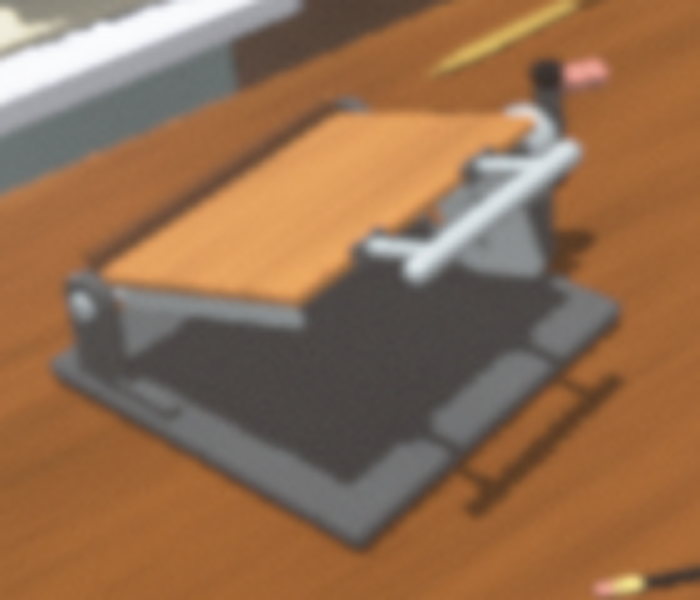

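```bash
cat > h.py <<'E'
from cell import *
import cv2, numpy as np
from scipy.spatial.transform import Rotation as Ro
def cloud(n):
    c=calibration(n); p,d=get_image(n); K=c["K"]
    v,u=np.mgrid[0:400,0:640]
    X=np.stack([(u-K[0,2])/K[0,0]*d,(v-K[1,2])/K[1,1]*d,d],-1)
    W=(X-c["t"])@c["R"]; W[d==0]=np.nan
    return p,d,W
def proj(n,P,c=None):
    c=c or calibration(n); q=c["R"]@np.asarray(P,float)+c["t"]; q=c["K"]@q; return q[:2]/q[2]
def ray(n,px,z,c=None):
    c=c or calibration(n); C=-c["R"].T@c["t"]; r=c["R"].T@np.linalg.inv(c["K"])@np.array([px[0],px[1],1.]); return C+r*(z-C[2])/r[2]
def tri(obs):
    A=np.zeros((3,3)); b=np.zeros(3)
    for n,px in obs:
        c=calibration(n); C=-c["R"].T@c["t"]; r=c["R"].T@np.linalg.inv(c["K"])@np.array([px[0],px[1],1.]); r/=np.linalg.norm(r)
        M=np.eye(3)-np.outer(r,r); A+=M; b+=M@C
    return np.linalg.solve(A,b)
E
python3 - <<'E'
from h import *
for n,pts in (("side",[(292,233.4),(370.6,226.4)]),("scene",[(277,289.6),(328.4,244),(216,255)])):
    for p in pts: print(n,p,ray(n,p,0).round(1))
for n in("side","scene"):
    p,d,W=cloud(n); np.save(n+"W.npy",W)
    z=W[...,2]; m=(z>10)&(z<19)
    hsv=cv2.cvtColor(p,cv2.COLOR_BGR2HSV); g=m&(hsv[...,1]<70)
    nn,l,s,c=cv2.connectedComponentsWithStats(g.astype(np.uint8))
    for i in range(1,nn):
        if s[i,4]>150:
            P=W[l==i][:,:2].astype(np.float32); r=cv2.minAreaRect(P); print(n,s[i],r, np.median(W[l==i][:,2]))
E
```

```text
side (292, 233.4) [628.2  56.3   0. ]
side (370.6, 226.4) [398.1   5.8   0. ]
scene (277, 289.6) [ 675.3 -167.     0. ]
scene (328.4, 244) [627.8  57.    0. ]
scene (216, 255) [ 445.2 -217.2    0. ]
side [215 154  22  20 211] ((910.3472900390625, -258.11578369140625), (65.07376861572266, 117.98689270019531), 10.227192878723145) 14.095899564793745
side [287 183  32  50 885] ((610.2156982421875, -53.6121826171875), (85.91142272949219, 244.54296875), 12.109126091003418) 13.029188228558752
side [ 468  207   89   54 1265] ((1.9828262329101562, 4.9098052978515625), (206.07980346679688, 209.0908203125), 0.23713141679763794) 11.499282529004871
side [330 208  41  21 454] ((466.04931640625, -17.249767303466797), (121.94099426269531, 89.82481384277344), 11.321305274963379) 13.013672898018354
scene [362 145  41  17 295] ((345.7313232421875, 619.847412109375), (137.46688842773438, 108.5513687133789), 12.566320419311523) 11.958448885570023
scene [173 160  71  32 676] ((1.4468841552734375, -3.752960205078125), (206.4479522705078, 212.73651123046875), 89.77928161621094) 12.451781266957697
scene [ 216  231  112   57 3150] ((538.662353515625, -82.84194946289062), (239.61273193359375, 236.41278076171875), 12.422204971313477) 14.571293695515116
scene [171 242  17  15 153] ((361.40673828125, -294.7412109375), (46.63960266113281, 58.43967819213867), 40.58357620239258) 15.71538476232662
scene [ 275  322   63   78 1944] ((897.4422607421875, -233.00970458984375), (83.04483032226562, 178.86659240722656), 15.934877395629883) 15.851914542906572
scene [339 341  31  24 195] ((943.65869140625, -166.9872589111328), (73.03710174560547, 29.278644561767578), 11.269418716430664) 12.041636934266482
```

Run:
```python
from h import *
o=np.array([537.5,-81.5,0]); R=Ro.from_euler('z',12.3,degrees=True).as_matrix()
for n in("side","scene"):
    W=np.load(n+"W.npy"); L=(W-o)@R
    def show(name,m):
        P=L[m]; print(n,name,len(P), np.percentile(P,[2,50,98],axis=0).round(1).tolist())
    x,y,z=L[...,0],L[...,1],L[...,2]
    show("bar",(abs(x-29)<25)&(y>148)&(y<190)&(z>60)&(z<140))
    show("bartop",(abs(x-29)<25)&(y>148)&(y<190)&(z>120)&(z<140))
    show("bossface",(abs(x-29)<35)&(y>138)&(y<148)&(z>60)&(z<115))
    show("rail",(x>105)&(x<132)&(abs(y)<90)&(z>135)&(z<175))
    show("board",(x>-80)&(x<70)&(abs(y)<110)&(z>75)&(z<175))
    show("basetop",(abs(x)<140)&(abs(y)<140)&(z>8)&(z<20))
# overlay
P=dict(hand=(29,161,86),top=(29,161,128),bot=(29,161,44),bm=(29,145,86),rail1=(118.5,69,153.5),rail2=(118.5,-69,153.5),c1=(120,118,15),c2=(-120,118,15),c3=(120,-118,15),c4=(-120,-118,15))
for n in("side","scene"):
    a=cv2.imread(f"pics/{n}0.png"); 
    for k,v in P.items(): cv2.circle(a,tuple((proj(n,R@v+o)*4).round().astype(int)),0,(0,0,255),1,shift=2)
    x0,y0=(260,140) if n=="side" else (205,180)
    cv2.imwrite(f"pics/{n}ov.png",cv2.resize(a[y0:y0+115,x0:x0+135],None,fx=5,fy=5,interpolation=cv2.INTER_NEAREST))
```

```text
side bar 148 [[26.4, 150.2, 62.6], [36.2, 170.2, 98.2], [45.9, 174.2, 126.9]]
side bartop 39 [[26.7, 151.9, 121.2], [35.7, 165.9, 124.7], [45.1, 173.0, 127.4]]
side bossface 54 [[18.3, 139.9, 69.9], [46.2, 145.4, 88.6], [54.8, 147.6, 100.4]]
side rail 168 [[106.0, -57.4, 144.7], [123.6, 15.4, 156.2], [131.6, 69.4, 160.8]]
side board 2214 [[-77.6, -91.4, 80.8], [-2.6, 26.4, 108.1], [66.9, 106.4, 136.2]]
side basetop 1533 [[-115.8, -98.8, 9.0], [72.0, 55.7, 12.9], [118.8, 121.7, 17.3]]
scene bar 82 [[26.5, 149.9, 81.7], [38.9, 156.0, 114.0], [43.8, 165.9, 128.0]]
scene bartop 32 [[24.8, 149.9, 120.1], [36.2, 156.9, 126.2], [43.9, 166.9, 128.2]]
scene bossface 20 [[27.8, 138.1, 88.8], [44.5, 141.4, 100.1], [53.0, 143.5, 106.5]]
scene rail 239 [[109.3, -67.5, 149.4], [126.6, -8.4, 158.1], [130.2, 61.1, 161.7]]
scene board 1704 [[-78.1, -101.0, 82.6], [2.4, -22.6, 111.4], [68.4, 95.2, 138.4]]
scene basetop 3283 [[-95.4, -117.4, 10.0], [41.5, -36.1, 14.5], [118.1, 104.7, 17.7]]
```

View pics/sideov.png

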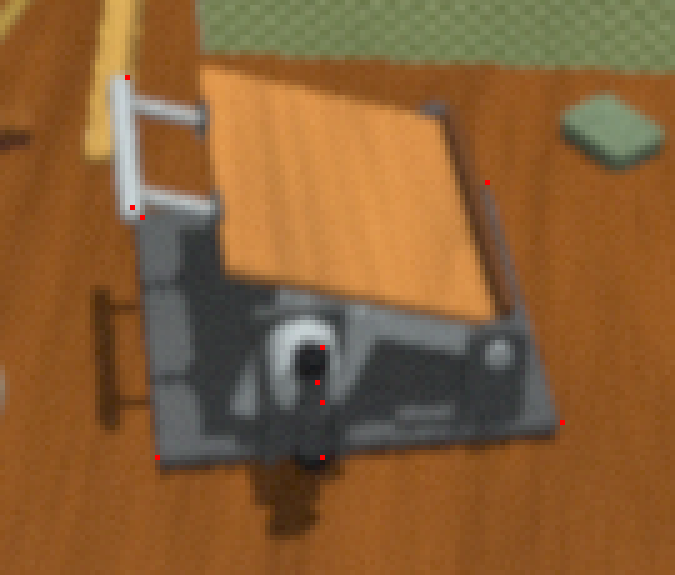

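View pics/sceneov.png

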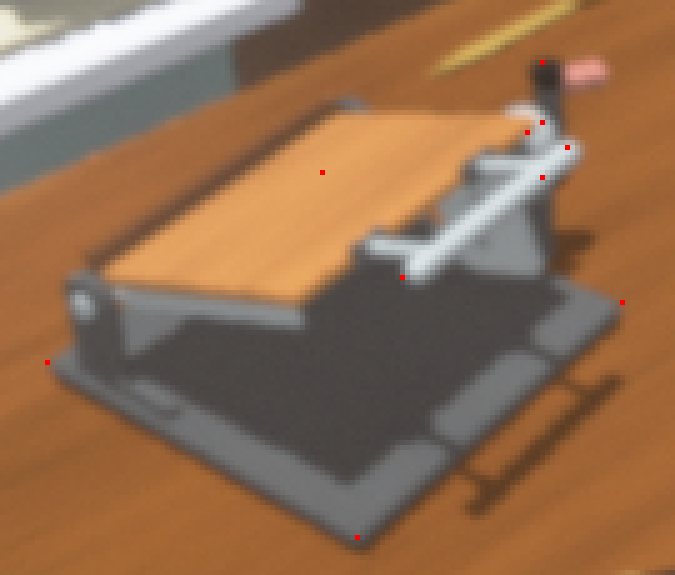

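```bash
cat >> h.py <<'E'
O=np.array([541,-83,0.]); YAW=12.3
Rs=Ro.from_euler('z',YAW,degrees=True).as_matrix()
def S(p): return Rs@np.asarray(p,float)+O
def toolR(a,flip=True,jaw=None):
    "tool z in stand xz plane, a deg below +xs (90=down,>90 back to robot); jaw along -ys if flip"
    z=np.array([np.cos(np.radians(a)),0,-np.sin(np.radians(a))]); x=np.array([0,-1. if flip else 1.,0])
    return Rs@np.stack([x,np.cross(z,x),z],1)
def pose():
    s=read_state(); return s["eef_pos"],Ro.from_euler('xyz',s["tool_rot"]).as_matrix(),s
def plan(pt,Rt,hand,mm=50,deg=9.5,n=None,p0=None,R0=None,rv=None):
    p,R,_=pose()
    if p0 is not None: p,R=p0,R0
    rv=Ro.from_matrix(R.T@Rt).as_rotvec(degrees=True) if rv is None else rv
    dist=np.linalg.norm(pt-p); k=n or max(1,int(np.ceil(max(dist/mm,np.linalg.norm(rv)/deg))))
    t=np.round(rv/k,1); P,Q=p.copy(),R.copy(); rows=[]
    for i in range(k):
        w=p+(pt-p)*(i+1)/k
        s=np.round(Q.T@(w-P)*2)/2; rows.append((s.tolist(),t.tolist()))
        P=P+Q@s; Q=Q@Ro.from_rotvec(t,degrees=True).as_matrix()
    for i in range(0,k,5):
        print('['+','.join('{"slide":%s,"turn":%s,"hand":%g}'%(json.dumps(s),json.dumps(tt),hand) for s,tt in rows[i:i+5])+']')
    print("dist",round(dist,1),"ends",P.round(1),"ang err",Ro.from_matrix(Q.T@Rt).magnitude().round(3))
    return P,Q
import json
def rep():
    p,R,s=pose(); print("t",s["clock"],"tcp",p.round(1),"stand",(Rs.T@(p-O)).round(1),"z dir",(Rs.T@R[:,2]).round(3),"x dir",(Rs.T@R[:,0]).round(3),"F",s["force"].round(1),"w",round(s["width"],1),"q",s["qpos"].round(2))
E
python3 - <<'E'
from h import *
c=calibration("wrist");p,R,s=pose(); C=-c["R"].T@c["t"]; print("cam in tool",(R.T@(C-p)).round(1),"\n",(c["R"]@R).round(3))
plan(S([-60,161,230]),toolR(90),85,rv=np.array([0,0,154.6]))
E
```

```text
cam in tool [-1.000e-01 -7.070e+01 -1.435e+02] 
 [[ 1.     0.001 -0.001]
 [-0.001  0.962 -0.275]
 [ 0.001  0.275  0.962]]
[{"slide":[-28.5, 25.0, 0.0],"turn":[0.0, 0.0, 9.1],"hand":85},{"slide":[-24.5, 29.0, 0.0],"turn":[0.0, 0.0, 9.1],"hand":85},{"slide":[-19.5, 32.5, 0.0],"turn":[0.0, 0.0, 9.1],"hand":85},{"slide":[-14.5, 35.5, 0.5],"turn":[0.0, 0.0, 9.1],"hand":85},{"slide":[-8.0, 37.0, -0.0],"turn":[0.0, 0.0, 9.1],"hand":85}]
[{"slide":[-2.5, 38.0, -0.0],"turn":[0.0, 0.0, 9.1],"hand":85},{"slide":[3.5, 38.0, 0.0],"turn":[0.0, 0.0, 9.1],"hand":85},{"slide":[9.5, 36.5, 0.0],"turn":[0.0, 0.0, 9.1],"hand":85},{"slide":[15.0, 35.0, 0.0],"turn":[0.0, 0.0, 9.1],"hand":85},{"slide":[21.0, 32.0, 0.5],"turn":[0.0, 0.0, 9.1],"hand":85}]
[{"slide":[25.0, 28.0, -0.0],"turn":[0.0, 0.0, 9.1],"hand":85},{"slide":[29.5, 24.0, -0.0],"turn":[0.0, 0.0, 9.1],"hand":85},{"slide":[33.0, 19.0, -0.0],"turn":[0.0, 0.0, 9.1],"hand":85},{"slide":[35.5, 13.5, 0.0],"turn":[0.0, 0.0, 9.1],"hand":85},{"slide":[37.5, 7.5, 0.0],"turn":[0.0, 0.0, 9.1],"hand":85}]
[{"slide":[38.0, 2.0, 0.0],"turn":[0.0, 0.0, 9.1],"hand":85},{"slide":[37.5, -4.5, 0.5],"turn":[0.0, 0.0, 9.1],"hand":85}]Traceback (most recent call last):
  File "<stdin>", line 3, in <module>
  File "h.py", line 41, in plan
    print("dist",round(dist,1),"ends",P.round(1),"ang err",Ro.from_matrix(Q.T@Rt).magnitude().round(3))
                                                           ^^^^^^^^^^^^^^^^^^^^^^^^^^^^^^^^^^^^^^^^
AttributeError: 'float' object has no attribute 'round'
```

Call:
{"op": "play_rows", "data": {
  "targets": [
    {"slide":[-28.5,25.0,0.0],"turn":[0.0,0.0,9.1],"hand":85},
    {"slide":[-24.5,29.0,0.0],"turn":[0.0,0.0,9.1],"hand":85},
    {"slide":[-19.5,32.5,0.0],"turn":[0.0,0.0,9.1],"hand":85},
    {"slide":[-14.5,35.5,0.5],"turn":[0.0,0.0,9.1],"hand":85},
    {"slide":[-8.0,37.0,0],"turn":[0.0,0.0,9.1],"hand":85}
  ]
}}

```text
clock: 0.88
eef_pos: [236.1, 464.2, 230.9]
tool_rot: [-3.141, -0.0, 0.544]
force: [0.0, 0.8, 0.7]
width: 85.0
```

Call:
{"op": "play_rows", "data": {
  "targets": [
    {"slide":[-2.5,38.0,0],"turn":[0.0,0.0,9.1],"hand":85},
    {"slide":[3.5,38.0,0.0],"turn":[0.0,0.0,9.1],"hand":85},
    {"slide":[9.5,36.5,0.0],"turn":[0.0,0.0,9.1],"hand":85},
    {"slide":[15.0,35.0,0.0],"turn":[0.0,0.0,9.1],"hand":85},
    {"slide":[21.0,32.0,0.5],"turn":[0.0,0.0,9.1],"hand":85}
  ]
}}

```text
clock: 1.5
eef_pos: [324.8, 295.9, 230.5]
tool_rot: [-3.141, -0.0, -0.25]
force: [-0.3, 0.6, -0.1]
width: 85.1
```

Call:
{"op": "play_rows", "data": {
  "targets": [
    {"slide":[25.0,28.0,0],"turn":[0.0,0.0,9.1],"hand":85},
    {"slide":[29.5,24.0,0],"turn":[0.0,0.0,9.1],"hand":85},
    {"slide":[33.0,19.0,0],"turn":[0.0,0.0,9.1],"hand":85},
    {"slide":[35.5,13.5,0.0],"turn":[0.0,0.0,9.1],"hand":85},
    {"slide":[37.5,7.5,0.0],"turn":[0.0,0.0,9.1],"hand":85}
  ]
}}

```text
clock: 2.12
eef_pos: [413.5, 128.2, 230.4]
tool_rot: [-3.141, 0.0, -1.044]
force: [1.0, -0.0, 0.2]
width: 85.0
```

Call:
{"op": "play_rows", "data": {
  "targets": [
    {"slide":[38.0,2.0,0.0],"turn":[0.0,0.0,9.1],"hand":85},
    {"slide":[37.5,-4.5,0.5],"turn":[0.0,0.0,9.1],"hand":85}
  ]
}}

```text
clock: 2.38
eef_pos: [448.9, 61.1, 229.9]
tool_rot: [-3.141, 0.0, -1.362]
force: [0.4, 0.5, 0.7]
width: 85.1
```

```bash
sed -i 's/,"ang err".*$/,"ang err",round(float(Ro.from_matrix(Q.T@Rt).magnitude()),3))/' h.py
python3 - <<'E'
from h import *
rep()
plan(S([-48,161,180]),toolR(42),85)
p,_=get_image("wrist"); cv2.imwrite("pics/w1.png",p)
E
```

```text
t 2.375 tcp [448.9  61.1 229.9] stand [-59.3 160.4 229.9] z dir [ 0.001  0.    -1.   ] x dir [-0.006 -1.    -0.   ] F [0.4 0.5 0.7] w 85.1 q [-0.77  0.46  0.82  2.06 -0.47  0.81 -1.04]
[{"slide":[-0.0, -2.0, 8.5],"turn":[8.0, -0.0, -0.1],"hand":85},{"slide":[-0.0, -0.5, 8.5],"turn":[8.0, -0.0, -0.1],"hand":85},{"slide":[-0.5, 0.5, 8.5],"turn":[8.0, -0.0, -0.1],"hand":85},{"slide":[0.0, 1.5, 8.0],"turn":[8.0, -0.0, -0.1],"hand":85},{"slide":[-0.0, 3.0, 8.5],"turn":[8.0, -0.0, -0.1],"hand":85}]
[{"slide":[-0.0, 4.0, 7.5],"turn":[8.0, -0.0, -0.1],"hand":85}]
dist 51.2 ends [459.7  63.9 179.7] ang err 0.005
```

View pics/w1.png

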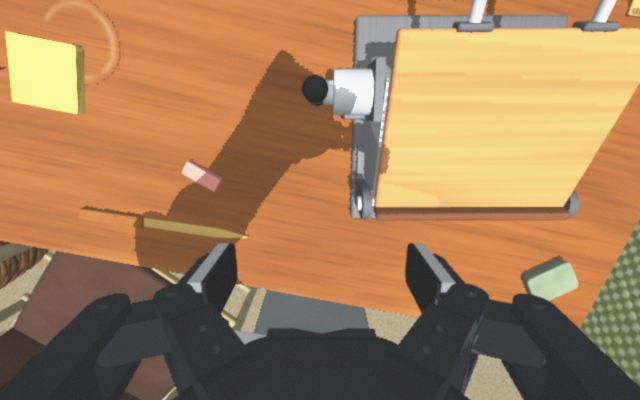

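Run:
```python
from h import *
for px,z,l in (((315,88),128,(29,161,128)),((359,17),15,(120,118,15)),((351,217),15,(-120,118,15)),((354.5,93),106.5,(29,127.5,106.5))):
    w=ray("wrist",px,z); print(l,w.round(1),(w-Rs@np.array(l)).round(1))
```

```text
(29, 161, 128) [539.2  78.4 128. ] [545.2 -85.1   0. ]
(120, 118, 15) [630.9  48.4  15. ] [538.8 -92.4   0. ]
(-120, 118, 15) [400.3   4.4  15. ] [542.7 -85.3   0. ]
(29, 127.5, 106.5) [543.9  44.2 106.5] [542.7 -86.6   0. ]
```

Call:
{"op": "play_rows", "data": {
  "targets": [
    {"slide":[0,-2,8.5],"turn":[8.0,0,0],"hand":85},
    {"slide":[0,-0.5,8.5],"turn":[8.0,0,0],"hand":85},
    {"slide":[0,0.5,8.5],"turn":[8.0,0,0],"hand":85},
    {"slide":[0,1.5,8],"turn":[8.0,0,0],"hand":85},
    {"slide":[0,3,8.5],"turn":[8.0,0,0],"hand":85}
  ]
}}

```text
clock: 3.05
eef_pos: [431.8, 60.3, 270.7]
tool_rot: [-2.651, -0.003, -1.351]
force: [0.7, 0.6, 1.3]
width: 84.7
```

Call:
{"op": "play_rows", "data": {
  "targets": [
    {"slide":[0,4,7.5],"turn":[8.0,0,0],"hand":85},
    {"slide":[0,0,0],"turn":[0,0,0],"hand":85}
  ]
}}

```text
clock: 3.3
eef_pos: [432.5, 53.0, 296.2]
tool_rot: [-2.583, 0.023, -1.322]
force: [0.6, -1.1, -0.6]
width: 85.0
```

Run:
```python
from h import *
rep()
p,_=get_image("wrist"); cv2.imwrite("pics/w2.png",p)
```

```text
t 3.3 tcp [432.5  53.  296.2] stand [-77.  156.  296.2] z dir [ 0.529  0.037 -0.848] x dir [ 0.034 -0.999 -0.023] F [ 0.6 -1.1 -0.6] w 85.0 q [-1.33  0.07  1.32  2.47 -1.1   0.23 -0.33]
```

View pics/w2.png

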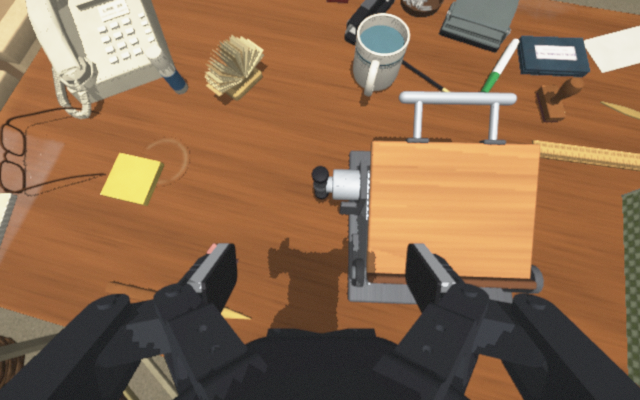

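Run:
```python
from h import *
def a(l,r):
    d=r-l; print(l.round(1),r.round(1),"len",np.linalg.norm(d).round(1),"yaw",np.degrees(np.arctan2(d[0],-d[1])).round(2))
# stand -y direction = (sin yaw,-cos yaw)
a(ray("wrist",(402,97.5),153.5),ray("wrist",(516,98.5),153.5))
for px,z,l in (((319.5,172),128,(29,161,128)),((351,153),15,(120,118,15)),((349,301),15,(-120,118,15)),((402,97.5),153.5,(118.5,69,153.5)),((516,98.5),153.5,(118.5,-69,153.5)),((373,141),121.5,(71,100,126)),((539,144),121.5,(71,-100,126))):
    w=ray("wrist",px,l[2]); print(l,w.round(1),(w-Rs@np.array(l)).round(1))
W=np.load("sceneW.npy"); 
for n,px in (("side",(235,232)),("scene",(369,280))): print("mug",ray(n,px,0).round())
print((Rs.T@(ray("side",(235,215),80)-O)).round())
```

```text
[644.1   4.5 153.5] [ 673.  -127.6  153.5] len 135.3 yaw 12.37
(29, 161, 128) [537.2  81.5 128. ] [543.1 -82.    0. ]
(120, 118, 15) [623.7  51.7  15. ] [531.6 -89.1   0. ]
(-120, 118, 15) [395.5   5.6  15. ] [537.9 -84.1   0. ]
(118.5, 69, 153.5) [644.1   4.5 153.5] [543.  -88.1   0. ]
(118.5, -69, 153.5) [ 673.  -127.6  153.5] [542.5 -85.4   0. ]
(71, 100, 126) [594.   26.1 126. ] [545.9 -86.7   0. ]
(71, -100, 126) [ 636.7 -174.3  126. ] [546.  -91.7   0. ]
mug [798.  66.   0.]
mug [811.  35.   0.]
[271. 105.  80.]
```

```bash
sed -i 's/^O=np.*/O=np.array([542.5,-84,0.]); YAW=12.3/' h.py
python3 - <<'E'
from h import *
rep()
R=toolR(62); plan(S([34,161,112])-70*R[:,2],R,60)
E
```

```text
t 3.35 tcp [433.2  50.  296.1] stand [-78.3 154.2 296.1] z dir [ 0.529  0.031 -0.848] x dir [ 0.027 -0.999 -0.02 ] F [ 0.2 -1.4  0.5] w 84.6 q [-1.32  0.08  1.32  2.47 -1.1   0.23 -0.33]
[{"slide":[-0.5, -1.0, 48.5],"turn":[-1.3, 0.6, 0.3],"hand":60},{"slide":[-1.5, -2.0, 49.0],"turn":[-1.3, 0.6, 0.3],"hand":60},{"slide":[-1.5, -3.0, 48.5],"turn":[-1.3, 0.6, 0.3],"hand":60}]
dist 146.0 ends [509.5  73.4 173.7] ang err 0.003
```

Call:
{"op": "play_rows", "data": {
  "targets": [
    {"slide":[-0.5,-1,48.5],"turn":[-1.3,0.6,0.3],"hand":60},
    {"slide":[-1.5,-2,49],"turn":[-1.3,0.6,0.3],"hand":60},
    {"slide":[-1.5,-3,48.5],"turn":[-1.3,0.6,0.3],"hand":60},
    {"slide":[0,0,0],"turn":[0,0,0],"hand":60}
  ]
}}

```text
clock: 3.85
eef_pos: [495.0, 58.2, 249.7]
tool_rot: [-2.672, -0.011, -1.356]
force: [0.5, 0.4, -0.1]
width: 59.9
```

Run:
```python
from h import *
rep()
p,_=get_image("wrist"); cv2.imwrite("pics/w3.png",p)
print(ray("wrist",(320,150),128))
rep()
R=toolR(62); plan(S([34,161,112]),R,60)
```

```text
t 3.85 tcp [495.   58.2 249.7] stand [-16.1 149.  249.7] z dir [ 0.452 -0.01  -0.892] x dir [ 0.    -1.     0.011] F [ 0.5  0.4 -0.1] w 59.9 q [-0.66  0.27  0.63  2.34 -1.1   0.23 -0.4 ]
[592.49116537  79.26545696 128.        ]
t 3.9 tcp [493.8  57.7 250.4] stand [-17.4 148.8 250.4] z dir [ 0.453 -0.01  -0.891] x dir [-0.    -1.     0.011] F [-0.3 -0.6 -0.1] w 60.0 q [-0.67  0.27  0.64  2.34 -1.1   0.23 -0.4 ]
[{"slide":[-4.5, 5.5, 49.0],"turn":[0.4, -0.2, 0.1],"hand":60},{"slide":[-4.5, 6.0, 48.5],"turn":[0.4, -0.2, 0.1],"hand":60},{"slide":[-4.0, 6.5, 49.0],"turn":[0.4, -0.2, 0.1],"hand":60}]
dist 148.1 ends [541.4  80.3 111.9] ang err 0.002
```

View pics/w3.png

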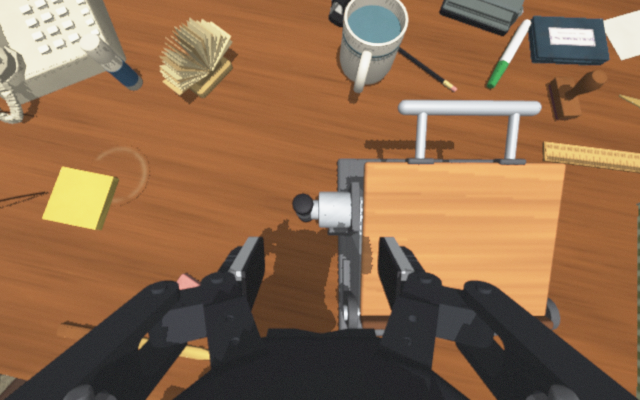

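Run:
```python
from h import *
R=toolR(122); plan(S([24,161,114])-80*R[:,2],R,45)
```

```text
[{"slide":[-2.0, -6.0, 14.0],"turn":[-8.4, -0.1, -0.0],"hand":45},{"slide":[-1.5, -8.5, 13.0],"turn":[-8.4, -0.1, -0.0],"hand":45},{"slide":[-2.0, -10.0, 12.0],"turn":[-8.4, -0.1, -0.0],"hand":45},{"slide":[-2.0, -11.5, 10.0],"turn":[-8.4, -0.1, -0.0],"hand":45},{"slide":[-1.5, -13.5, 8.5],"turn":[-8.4, -0.1, -0.0],"hand":45}]
[{"slide":[-2.0, -14.0, 6.0],"turn":[-8.4, -0.1, -0.0],"hand":45},{"slide":[-1.5, -15.0, 4.5],"turn":[-8.4, -0.1, -0.0],"hand":45}]
dist 108.9 ends [573.3  87.4 181.7] ang err 0.003
```

Call:
{"op": "play_rows", "data": {
  "targets": [
    {"slide":[-2,-6,14],"turn":[-8.4,0,0],"hand":45},
    {"slide":[-1.5,-8.5,13],"turn":[-8.4,0,0],"hand":45},
    {"slide":[-2,-10,12],"turn":[-8.4,0,0],"hand":45},
    {"slide":[-2,-11.5,10],"turn":[-8.4,0,0],"hand":45},
    {"slide":[-1.5,-13.5,8.5],"turn":[-8.4,0,0],"hand":45}
  ]
}}

```text
clock: 4.53
eef_pos: [551.2, 85.3, 206.4]
tool_rot: [2.905, -0.005, -1.347]
force: [2.4, -0.1, 0.5]
width: 45.3
```

Call:
{"op": "play_rows", "data": {
  "targets": [
    {"slide":[-2,-14,6],"turn":[-8.4,0,0],"hand":45},
    {"slide":[-1.5,-15,4.5],"turn":[-8.4,0,0],"hand":45},
    {"slide":[0,0,0],"turn":[0,0,0],"hand":45}
  ]
}}

```text
clock: 4.9
eef_pos: [574.2, 94.4, 182.2]
tool_rot: [2.609, -0.005, -1.344]
force: [-0.5, 0.4, 0.1]
width: 44.7
```

Run:
```python
from h import *
rep()
p,_=get_image("wrist"); cv2.imwrite("pics/w4.png",p)
rep()
R=toolR(122); plan(S([24,161,114]),R,60)
```

```text
t 4.9 tcp [574.2  94.4 182.2] stand [ 69.  167.5 182.2] z dir [-0.508 -0.011 -0.862] x dir [ 0.012 -1.     0.005] F [-0.5  0.4  0.1] w 44.7 q [-0.57  1.03  0.82  1.25 -0.49  1.63 -1.1 ]
t 4.95 tcp [573.6  93.7 184.7] stand [ 68.3 167.  184.7] z dir [-0.505 -0.01  -0.863] x dir [ 0.01  -1.     0.005] F [-0.3 -0.1  0.7] w 45.2 q [-0.57  1.02  0.82  1.26 -0.49  1.63 -1.1 ]
[{"slide":[2.5, 1.5, 41.5],"turn":[-0.8, -0.3, 0.2],"hand":60},{"slide":[3.0, 0.5, 42.0],"turn":[-0.8, -0.3, 0.2],"hand":60}]
dist 83.6 ends [531.6  78.2 114. ] ang err 0.001
```

View pics/w4.png

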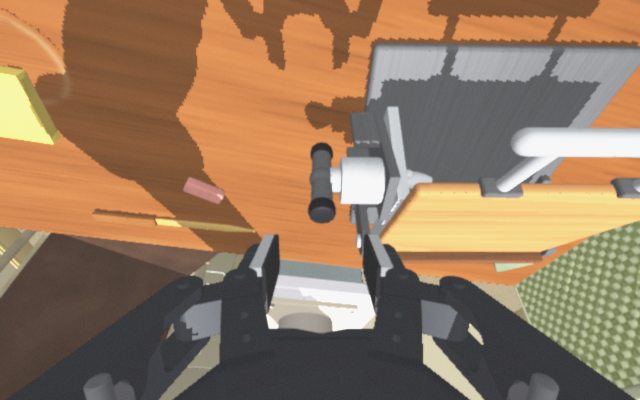

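Run:
```python
from h import *
for px,z,l in (((321.5,209),124,(29,161)),((320.5,153),48,(29,161)),((321,180),86,(29,161))):
    w=ray("wrist",px,z); print((Rs.T@(w-O)).round(1))
p=cv2.imread("pics/w4.png")[130:240,270:430]; cv2.imwrite("pics/w4c.png",cv2.resize(p,None,fx=5,fy=5))
```

```text
[ 29.6 166.3 124. ]
[ 26.3 166.8  48. ]
[ 25.5 166.5  86. ]
```

View pics/w4c.png

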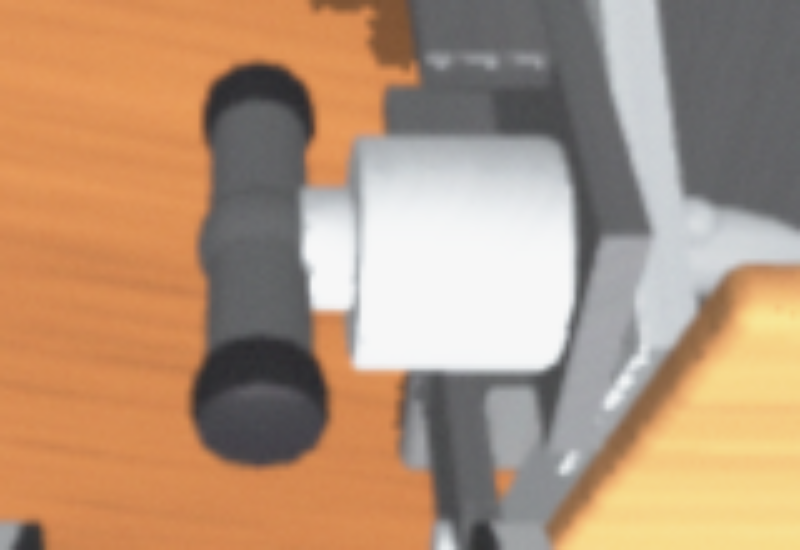

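Run:
```python
from h import *
print((Rs.T@(ray("wrist",(340.5,180),86)-O)).round(1))
R=toolR(121); plan(S([23,165,114]),R,45)
```

```text
[ 25.6 149.1  86. ]
[{"slide":[0.5, 1.5, 42.0],"turn":[-0.3, -0.3, 0.2],"hand":45},{"slide":[1.0, 1.5, 42.0],"turn":[-0.3, -0.3, 0.2],"hand":45}]
dist 84.0 ends [529.9  82.  113.8] ang err 0.001
```

Call:
{"op": "play_rows", "data": {
  "targets": [
    {"slide":[0.5,1.5,42],"turn":[-0.3,-0.3,0.2],"hand":45},
    {"slide":[1,1.5,42],"turn":[-0.3,-0.3,0.2],"hand":45},
    {"slide":[0,0,0],"turn":[0,0,0],"hand":45}
  ]
}}

```text
clock: 5.32
eef_pos: [527.4, 83.0, 116.4]
tool_rot: [2.602, 0.003, -1.36]
force: [-0.3, -0.1, -0.2]
width: 45.3
```

```bash
sed -i 's/^O=np.*/O=np.array([540,-80.5,0.]); YAW=12.3/' h.py
python3 - <<'E'
from h import *
rep()
p,_=get_image("wrist"); cv2.imwrite("pics/w5.png",p)
p,_=get_image("side"); cv2.imwrite("pics/s5.png",cv2.resize(p[120:260,250:410],None,fx=5,fy=4.2) if 0 else cv2.resize(p[130:250,250:400],None,fx=5,fy=5))
rep()
E
```

```text
t 5.325 tcp [527.4  83.  116.4] stand [ 22.5 162.4 116.4] z dir [-0.514  0.005 -0.858] x dir [-0.004 -1.    -0.003] F [-0.3 -0.1 -0.2] w 45.3 q [-0.59  1.05  0.79  1.45 -0.52  1.45 -1.05]
t 5.425 tcp [531.1  83.2 118. ] stand [ 26.2 161.8 118. ] z dir [-0.509  0.003 -0.861] x dir [-0.001 -1.    -0.003] F [ 0.5  0.1 -0.6] w 44.6 q [-0.59  1.05  0.8   1.45 -0.52  1.46 -1.05]
```

View pics/w5.png

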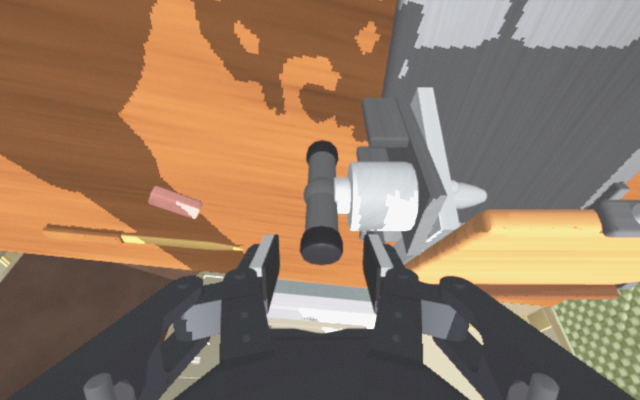

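View pics/s5.png

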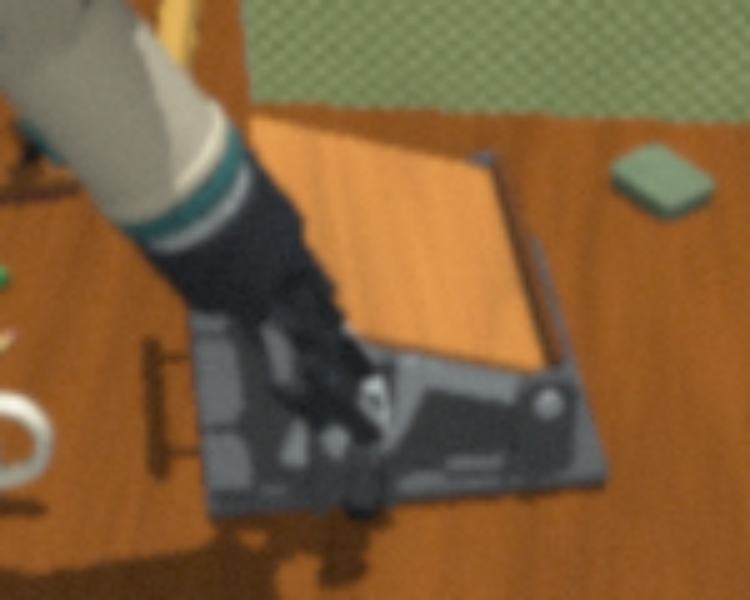

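Run:
```python
from h import *
p,R,s=pose()
for px,z in (((321,243),128),((321.5,152),44)):
    w=ray("wrist",px,z); print((Rs.T@(w-O)).round(1),"tool",(R.T@(w-p)).round(1)); rep()
```

```text
[ 43.5 162.2 128. ] tool [ -0.4  -9.8 -17.4]
t 5.425 tcp [531.1  83.2 118. ] stand [ 26.2 161.8 118. ] z dir [-0.509  0.003 -0.861] x dir [-0.001 -1.    -0.003] F [ 0.5  0.1 -0.6] w 44.6 q [-0.59  1.05  0.8   1.45 -0.52  1.46 -1.05]
[ 32.9 162.1  44. ] tool [ -0.1 -43.5  60.3]
t 5.425 tcp [531.1  83.2 118. ] stand [ 26.2 161.8 118. ] z dir [-0.509  0.003 -0.861] x dir [-0.001 -1.    -0.003] F [ 0.5  0.1 -0.6] w 44.6 q [-0.59  1.05  0.8   1.45 -0.52  1.46 -1.05]
```

Call:
{"op": "play_rows", "data": {
  "targets": [
    {"slide":[0,0,0],"turn":[0,0,0],"hand":45},
    {"slide":[0,0,0],"turn":[0,0,0],"hand":45}
  ]
}}

```text
clock: 5.68
eef_pos: [531.3, 83.2, 116.5]
tool_rot: [2.606, 0.004, -1.357]
force: [0.1, 0.2, 0.3]
width: 45.0
```

Run:
```python
from h import *
rep()
p,_=get_image("wrist"); cv2.imwrite("pics/w6.png",p)
rep()
p,R,s=pose()
for px,z in (((321,243),128),((321.5,152),44)):
    w=ray("wrist",px,z); print((Rs.T@(w-O)).round(1),"tool",(R.T@(w-p)).round(1))
c=calibration("wrist");C=-c["R"].T@c["t"]; print("cam in tool",(R.T@(C-p)).round(1))
for i in range(3): get_image("side"); rep()
```

```text
t 5.675 tcp [531.3  83.2 116.5] stand [ 26.4 161.8 116.5] z dir [-0.51   0.003 -0.86 ] x dir [-0.    -1.    -0.004] F [0.1 0.2 0.3] w 45.0 q [-0.59  1.05  0.79  1.44 -0.52  1.46 -1.05]
t 5.725 tcp [531.1  83.2 116.2] stand [ 26.1 161.9 116.2] z dir [-0.511  0.004 -0.86 ] x dir [-0.001 -1.    -0.004] F [-0.2 -0.2 -0.2] w 45.0 q [-0.59  1.05  0.79  1.44 -0.52  1.46 -1.05]
[ 46.1 162.2 128. ] tool [ -0.4 -11.2 -20.4]
[ 34.2 162.3  44. ] tool [ -0.1 -43.8  58. ]
cam in tool [  -0.3  -68.4 -142.9]
t 5.775 tcp [530.8  83.2 115.9] stand [ 25.9 161.9 115.9] z dir [-0.511  0.004 -0.859] x dir [-0.001 -1.    -0.004] F [-0.6 -0.9  0. ] w 44.9 q [-0.59  1.05  0.79  1.44 -0.52  1.46 -1.05]
t 5.825 tcp [530.6  83.2 115.7] stand [ 25.7 161.9 115.7] z dir [-0.512  0.004 -0.859] x dir [-0.001 -1.    -0.004] F [-0.8 -0.4  0. ] w 45.2 q [-0.59  1.05  0.79  1.44 -0.52  1.46 -1.05]
t 5.875 tcp [530.5  83.2 115.5] stand [ 25.6 161.9 115.5] z dir [-0.512  0.004 -0.859] x dir [-0.001 -1.    -0.004] F [0.5 0.8 0.3] w 45.2 q [-0.59  1.05  0.79  1.44 -0.52  1.46 -1.05]
```

View pics/w6.png

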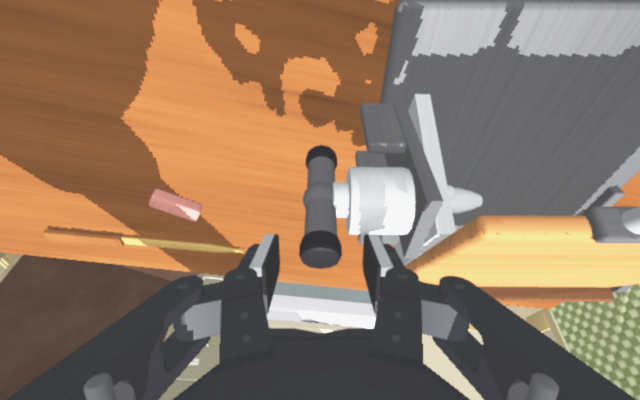

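Run:
```python
from h import *
p,R,s=pose()
for px,z in (((320,251),128),((321,154),44),((320.5,157),48)):
    w=ray("wrist",px,z); print((Rs.T@(w-O)).round(1),"tool",(R.T@(w-p)).round(1))
print(proj("wrist",p))
get_image("side"); rep()
```

```text
[ 39.9 162.8 128. ] tool [ -0.9  -5.9 -18. ]
[ 32.2 162.7  44. ] tool [ -0.5 -42.4  58. ]
[ 32.8 163.   48. ] tool [ -0.8 -40.8  54.3]
[321.80408013 245.78340542]
t 5.925 tcp [530.4  83.1 115.4] stand [ 25.4 161.9 115.4] z dir [-0.512  0.004 -0.859] x dir [-0.001 -1.    -0.004] F [0.4 0.  0.1] w 44.8 q [-0.59  1.05  0.79  1.45 -0.52  1.46 -1.05]
```

Call:
{"op": "play_rows", "data": {
  "targets": [
    {"slide":[-1,-4,0],"turn":[0,0,0],"hand":30},
    {"slide":[0,0,0],"turn":[0,0,0],"hand":15},
    {"slide":[0,0,0],"turn":[0,0,0],"hand":5},
    {"slide":[0,0,0],"turn":[0,0,0],"hand":5}
  ]
}}

```text
clock: 6.42
eef_pos: [533.5, 85.0, 113.2]
tool_rot: [2.604, 0.004, -1.357]
force: [1.1, 0.1, -0.5]
width: 19.0
```

Run:
```python
from h import *
rep()
p,_=get_image("wrist"); cv2.imwrite("pics/w7.png",p)
```

```text
t 6.425 tcp [533.5  85.  113.2] stand [ 28.9 163.1 113.2] z dir [-0.512  0.004 -0.859] x dir [-0.001 -1.    -0.004] F [ 1.1  0.1 -0.5] w 19.0 q [-0.59  1.06  0.79  1.43 -0.53  1.46 -1.06]
```

View pics/w7.png

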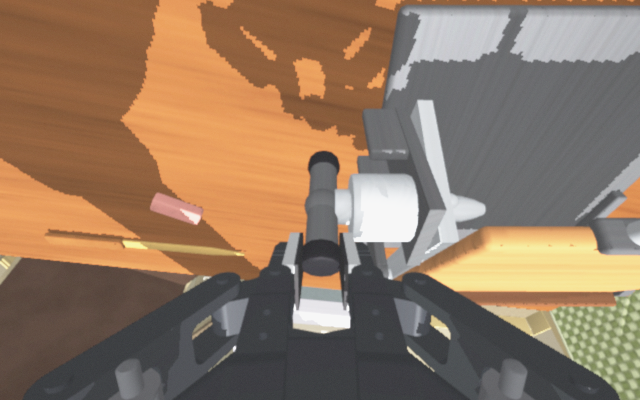

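Call:
{"op": "play_rows", "data": {
  "targets": [
    {"slide":[0,0,0],"turn":[0,0,0],"hand":5},
    {"slide":[0,0,0],"turn":[0,0,0],"hand":5}
  ]
}}

```text
clock: 6.72
eef_pos: [533.3, 85.0, 113.3]
tool_rot: [2.604, 0.004, -1.357]
force: [0.3, 0.4, -0.3]
width: 19.3
```

Run:
```python
from h import *
rep()
p,_=get_image("wrist"); cv2.imwrite("pics/w8.png",p)
```

```text
t 6.725 tcp [533.3  85.  113.3] stand [ 28.7 163.1 113.3] z dir [-0.512  0.004 -0.859] x dir [-0.001 -1.    -0.004] F [ 0.3  0.4 -0.3] w 19.3 q [-0.59  1.06  0.79  1.43 -0.53  1.46 -1.06]
```

View pics/w8.png

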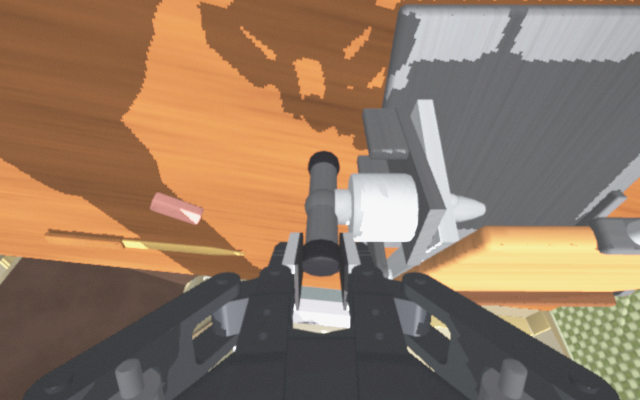

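Call:
{"op": "play_rows", "data": {
  "targets": [
    {"slide":[-8,0,0],"turn":[0,0,0],"hand":5},
    {"slide":[-8,0,0],"turn":[0,0,0],"hand":5},
    {"slide":[-8,0,0],"turn":[0,0,0],"hand":5}
  ]
}}

```text
clock: 7.15
eef_pos: [528.3, 108.2, 113.3]
tool_rot: [2.604, 0.003, -1.357]
force: [1.1, -4.4, -1.4]
width: 19.6
```

Run:
```python
from h import *
rep()
p,_=get_image("wrist"); cv2.imwrite("pics/w9.png",p)
```

```text
t 7.15 tcp [528.3 108.2 113.3] stand [ 28.7 186.9 113.3] z dir [-0.512  0.003 -0.859] x dir [-0.001 -1.    -0.003] F [ 1.1 -4.4 -1.4] w 19.6 q [-0.62  1.06  0.79  1.44 -0.54  1.46 -1.09]
```

View pics/w9.png

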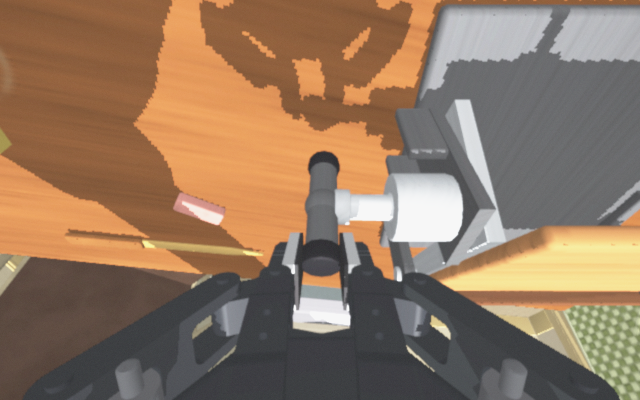

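Call:
{"op": "play_rows", "data": {
  "targets": [
    {"slide":[-16,0,0],"turn":[0,0,0],"hand":5},
    {"slide":[-16,0,0],"turn":[0,0,0],"hand":5},
    {"slide":[-16,0,0],"turn":[0,0,0],"hand":5},
    {"slide":[-20,0,0],"turn":[0,0,0],"hand":5},
    {"slide":[-25,0,0],"turn":[0,0,0],"hand":5}
  ]
}}

```text
clock: 7.82
eef_pos: [507.9, 201.2, 113.9]
tool_rot: [2.603, 0.005, -1.357]
force: [0.1, -0.5, -2.0]
width: 19.2
```

Run:
```python
from h import *
rep()
p,_=get_image("wrist"); cv2.imwrite("pics/w10.png",p)
p,_=get_image("side"); cv2.imwrite("pics/s10.png",cv2.resize(p[120:380,200:440],None,fx=2.3,fy=2.3))
```

```text
t 7.825 tcp [507.9 201.2 113.9] stand [ 28.6 282.1 113.9] z dir [-0.513  0.005 -0.858] x dir [-0.001 -1.    -0.005] F [ 0.1 -0.5 -2. ] w 19.2 q [-0.74  1.06  0.77  1.42 -0.59  1.5  -1.21]
```

View pics/w10.png

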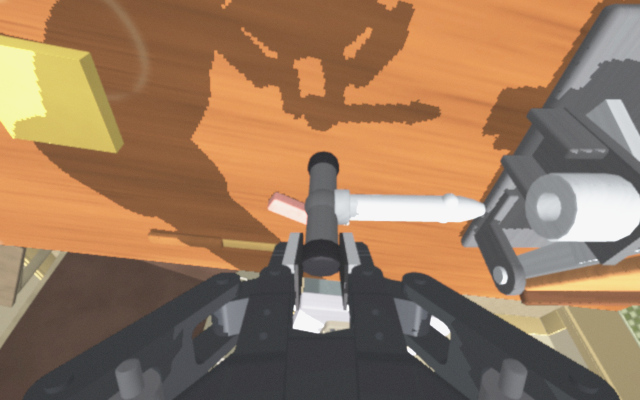

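View pics/s10.png

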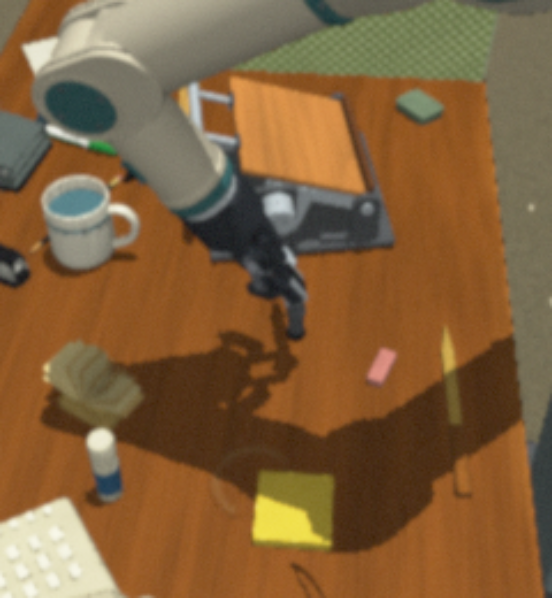

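Run:
```python
from h import *
for n,px in (("card",(240,297)),("eraser",(366,280)),("pad",(327,340)),("opener",(397,300)),("glue",(246,335))): print(n,ray("side",px,5).round())
rep()
# pin handle pos in tool
p,R,s=pose(); 
h=np.array([533.4,85.0,113.3]); Rh=toolR(121)
print("bar center in tool", (Rh.T@(np.array([*(S([31,161,86])[:2]),86])-h)).round(1), (R.T@(S([31,161,86])-h)).round(1))
```

```text
card [726. 299.   5.]
eraser [409. 214.   5.]
pad [497. 399.   5.]
opener [332. 270.   5.]
glue [687. 404.   5.]
t 7.925 tcp [507.2 204.8 113.3] stand [ 28.7 285.8 113.3] z dir [-0.513  0.005 -0.858] x dir [ 0.004 -1.    -0.009] F [ 0.3  1.5 -1.8] w 19.0 q [-0.74  1.06  0.77  1.42 -0.59  1.5  -1.21]
bar center in tool [  2.1 -15.9  22.3] [  2.4 -15.9  22.3]
```

Run:
```python
from h import *
off=np.array([0,-16,22])
R=toolR(65); h=np.array([585,195,100]); P,Q=plan(h-R@off,R,5,mm=35)
h[2]=36; plan(h-R@off,R,5,mm=25,p0=P,R0=Q)
```

```text
[{"slide":[4.5, -7.0, -4.5],"turn":[9.3, 0.1, 0.0],"hand":5},{"slide":[4.5, -8.0, -3.0],"turn":[9.3, 0.1, 0.0],"hand":5},{"slide":[4.0, -8.0, -1.5],"turn":[9.3, 0.1, 0.0],"hand":5},{"slide":[4.5, -8.5, -0.5],"turn":[9.3, 0.1, 0.0],"hand":5},{"slide":[4.5, -8.0, 1.0],"turn":[9.3, 0.1, 0.0],"hand":5}]
[{"slide":[4.5, -8.0, 2.0],"turn":[9.3, 0.1, 0.0],"hand":5}]
dist 56.6 ends [561.6 189.8 113.3] ang err 0.005
[{"slide":[-0.0, 9.0, 19.5],"turn":[0.0, 0.0, 0.1],"hand":5},{"slide":[-0.0, 9.0, 19.5],"turn":[0.0, 0.0, 0.1],"hand":5},{"slide":[-0.0, 9.0, 19.0],"turn":[0.0, 0.0, 0.1],"hand":5}]
dist 64.1 ends [561.6 189.8  49.3] ang err 0.001
```

Call:
{"op": "play_rows", "data": {
  "targets": [
    {"slide":[2,-7,-4.5],"turn":[9.3,0,0],"hand":5},
    {"slide":[2,-8,-3],"turn":[9.3,0,0],"hand":5},
    {"slide":[2,-8,-1.5],"turn":[9.3,0,0],"hand":5},
    {"slide":[2,-8.5,-0.5],"turn":[9.3,0,0],"hand":5},
    {"slide":[2,-8,1],"turn":[9.3,0,0],"hand":5}
  ]
}}

```text
clock: 8.55
eef_pos: [550.4, 200.3, 113.1]
tool_rot: [-2.882, 0.007, -1.354]
force: [1.7, 2.2, -4.3]
width: 19.2
```

Call:
{"op": "play_rows", "data": {
  "targets": [
    {"slide":[2,-8,2],"turn":[9.3,0,0],"hand":5},
    {"slide":[0,0,0],"turn":[0,0,0],"hand":5},
    {"slide":[0,0,0],"turn":[0,0,0],"hand":5}
  ]
}}

```text
clock: 8.93
eef_pos: [574.6, 206.3, 138.3]
tool_rot: [-2.774, -0.0, -1.36]
force: [0.6, -0.2, -1.8]
width: 19.2
```

Run:
```python
from h import *
rep()
p,_=get_image("wrist"); cv2.imwrite("pics/w11.png",p)
p,_=get_image("side"); cv2.imwrite("pics/s11.png",cv2.resize(p[120:380,200:440],None,fx=2.3,fy=2.3))
rep()
off=np.array([0,-16,22])
p,R,s=pose(); h=p+R@off; print(h); h[2]=36; R=toolR(65);plan(h-R@off,R,5,mm=25)
```

```text
t 8.925 tcp [574.6 206.3 138.3] stand [ 94.9 272.8 138.3] z dir [ 0.36  -0.002 -0.933] x dir [-0.004 -1.     0.   ] F [ 0.6 -0.2 -1.8] w 19.2 q [-0.76  0.64  0.48  2.08 -1.1   0.23 -0.72]
t 9.025 tcp [574.4 206.3 137.7] stand [ 94.7 272.9 137.7] z dir [ 0.359 -0.002 -0.933] x dir [-0.003 -1.     0.001] F [-0.1  0.2 -1.2] w 18.8 q [-0.76  0.64  0.48  2.08 -1.1   0.23 -0.72]
[596.70678267 211.04773098 122.88229442]
[{"slide":[0.0, 8.0, 20.5],"turn":[1.0, -0.0, -0.0],"hand":5},{"slide":[0.0, 8.5, 20.5],"turn":[1.0, -0.0, -0.0],"hand":5},{"slide":[0.0, 9.0, 20.0],"turn":[1.0, -0.0, -0.0],"hand":5},{"slide":[0.0, 9.5, 20.5],"turn":[1.0, -0.0, -0.0],"hand":5}]
dist 88.5 ends [573.3 206.   49. ] ang err 0.004
```

View pics/w11.png

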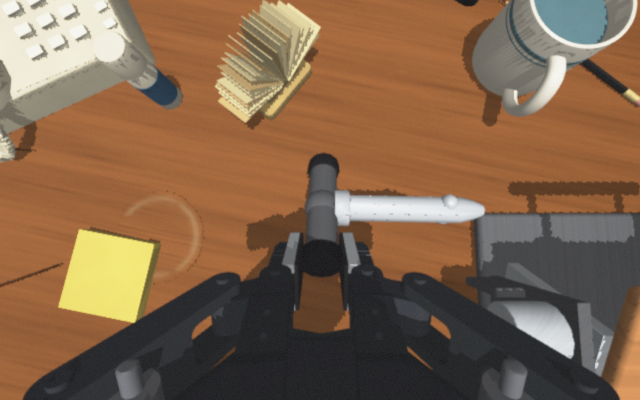

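View pics/s11.png

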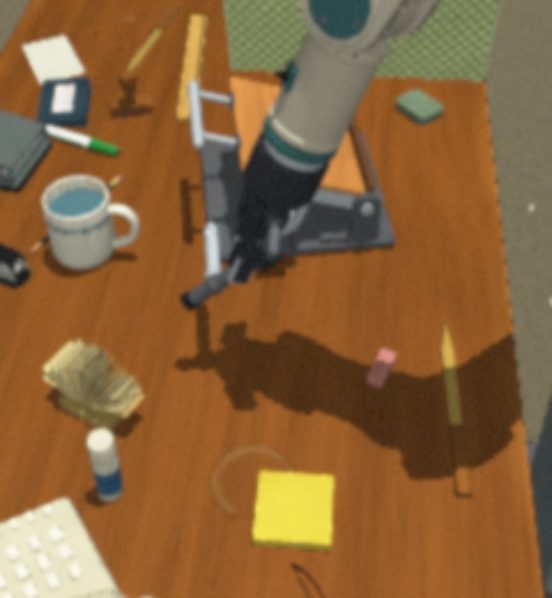

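Call:
{"op": "play_rows", "data": {
  "targets": [
    {"slide":[0,7,18],"turn":[0,0,0],"hand":5},
    {"slide":[0,7,18],"turn":[0,0,0],"hand":5},
    {"slide":[0,7,18],"turn":[0,0,0],"hand":5},
    {"slide":[0,7,18],"turn":[0,0,0],"hand":5},
    {"slide":[0,0,0],"turn":[0,0,0],"hand":5}
  ]
}}

```text
clock: 9.65
eef_pos: [588.0, 214.0, 83.8]
tool_rot: [-2.828, -0.008, -1.361]
force: [-0.5, 0.0, -2.3]
width: 19.2
```

Run:
```python
from h import *
rep()
p,R,s=pose(); print(p+R@np.array([0,-16,22]))
```

```text
t 9.65 tcp [588.  214.   83.8] stand [109.7 277.5  83.8] z dir [ 0.308 -0.009 -0.951] x dir [-0.005 -1.     0.008] F [-0.5  0.  -2.3] w 19.2 q [-0.71  0.75  0.43  2.02 -1.1   0.23 -0.74]
[609.58752818 218.45226775  67.80570017]
```

Call:
{"op": "play_rows", "data": {
  "targets": [
    {"slide":[0,5,14],"turn":[-1,0,0],"hand":5},
    {"slide":[0,5,14],"turn":[-1,0,0],"hand":5},
    {"slide":[0,1,4],"turn":[0,0,0],"hand":5},
    {"slide":[0,1,4],"turn":[0,0,0],"hand":5}
  ]
}}

```text
clock: 10.15
eef_pos: [588.8, 213.9, 49.9]
tool_rot: [-2.867, -0.008, -1.362]
force: [-8.8, -2.3, 12.1]
width: 19.1
```

Run:
```python
from h import *
rep()
p,R,s=pose(); print(p+R@np.array([0,-16,22]))
p,_=get_image("wrist"); cv2.imwrite("pics/w12.png",p)
p,_=get_image("side"); cv2.imwrite("pics/s12.png",cv2.resize(p[180:310,200:380],None,fx=4,fy=4))
rep()
```

```text
t 10.15 tcp [588.8 213.9  49.9] stand [110.4 277.3  49.9] z dir [ 0.271 -0.01  -0.963] x dir [-0.006 -1.     0.008] F [-8.8 -2.3 12.1] w 19.1 q [-0.68  0.81  0.39  1.99 -1.1   0.23 -0.74]
[609.69712335 218.19011108  33.05527447]
t 10.25 tcp [589.9 214.1  50.2] stand [111.5 277.2  50.2] z dir [ 0.273 -0.01  -0.962] x dir [-0.007 -1.     0.009] F [-1.1  0.1  4. ] w 19.2 q [-0.68  0.81  0.39  1.99 -1.1   0.23 -0.74]
```

View pics/w12.png

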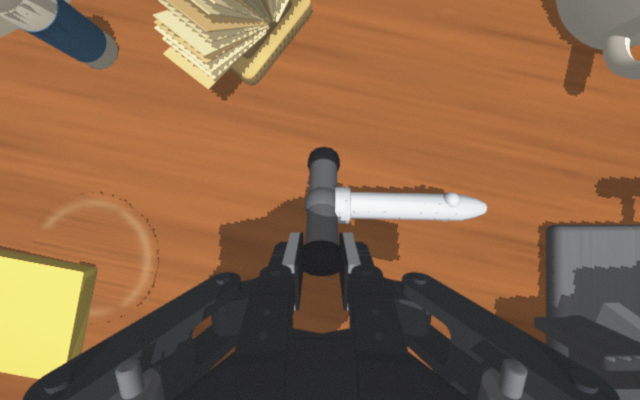

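View pics/s12.png

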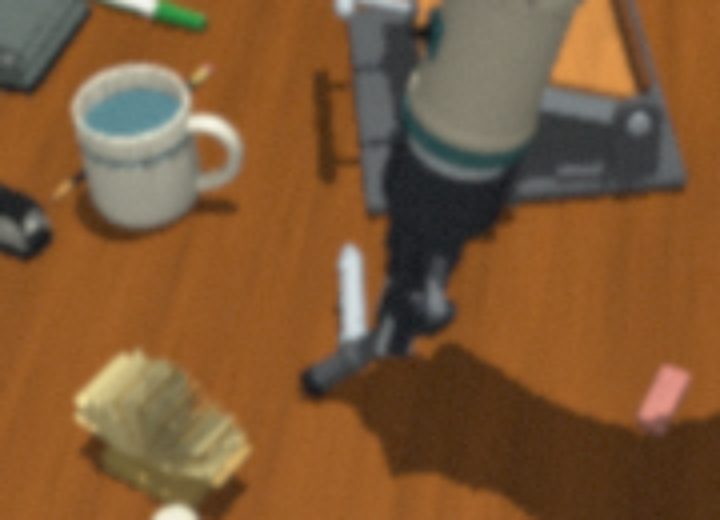

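Call:
{"op": "play_rows", "data": {
  "targets": [
    {"slide":[0,2,6],"turn":[0,0,0],"hand":5},
    {"slide":[0,2,6],"turn":[0,0,0],"hand":5},
    {"slide":[0,2,6],"turn":[0,0,0],"hand":5}
  ]
}}

```text
clock: 10.62
eef_pos: [592.6, 215.2, 36.3]
tool_rot: [-2.877, -0.011, -1.364]
force: [-6.3, -1.2, 8.1]
width: 19.1
```

Run:
```python
from h import *
rep()
p,_=get_image("wrist"); cv2.imwrite("pics/w13.png",p)
p,_=get_image("side"); cv2.imwrite("pics/s13.png",cv2.resize(p[180:310,200:380],None,fx=4,fy=4))
rep()
```

```text
t 10.625 tcp [592.6 215.2  36.3] stand [114.3 277.7  36.3] z dir [ 0.261 -0.012 -0.965] x dir [-0.007 -1.     0.011] F [-6.3 -1.2  8.1] w 19.1 q [-0.67  0.83  0.38  1.98 -1.1   0.23 -0.75]
t 10.725 tcp [594.1 215.6  36.3] stand [116.  277.8  36.3] z dir [ 0.263 -0.013 -0.965] x dir [-0.007 -1.     0.011] F [ 1.9 -0.8  3.4] w 19.4 q [-0.67  0.83  0.38  1.97 -1.1   0.23 -0.75]
```

View pics/w13.png

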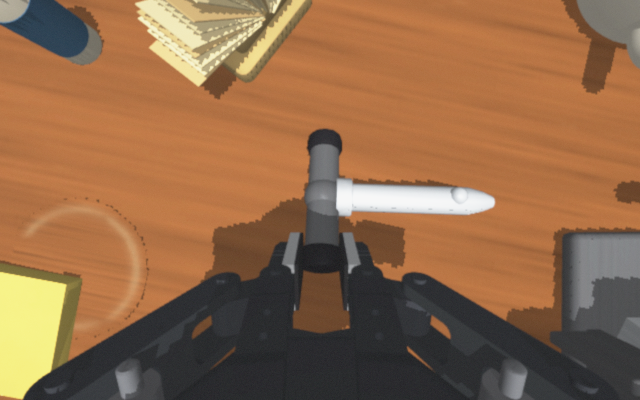

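View pics/s13.png

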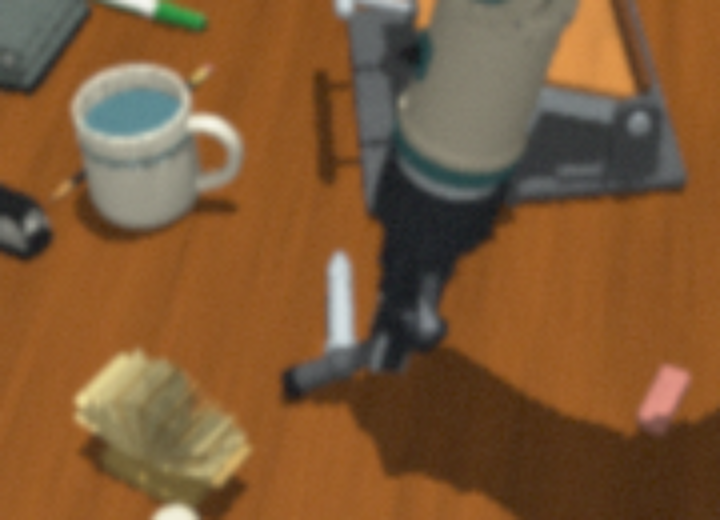

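Pivoting works: the bar flattens as I press. Continue.

Call:
{"op": "play_rows", "data": {
  "targets": [
    {"slide":[0,3,6],"turn":[0,0,0],"hand":5},
    {"slide":[0,3,6],"turn":[0,0,0],"hand":5},
    {"slide":[0,3,6],"turn":[0,0,0],"hand":5}
  ]
}}

```text
clock: 11.1
eef_pos: [593.5, 216.5, 21.4]
tool_rot: [-2.891, -0.013, -1.364]
force: [-3.5, -0.9, 5.6]
width: 19.1
```

Run:
```python
from h import *
rep()
p,_=get_image("wrist"); cv2.imwrite("pics/w14.png",p)
rep()
```

```text
t 11.1 tcp [593.5 216.5  21.4] stand [115.5 278.8  21.4] z dir [ 0.248 -0.015 -0.969] x dir [-0.008 -1.     0.013] F [-3.5 -0.9  5.6] w 19.1 q [-0.67  0.86  0.37  1.96 -1.1   0.23 -0.75]
t 11.15 tcp [593.8 216.6  20.9] stand [115.8 278.8  20.9] z dir [ 0.248 -0.015 -0.969] x dir [-0.008 -1.     0.014] F [ 0.  -0.6  2.2] w 19.0 q [-0.67  0.86  0.37  1.96 -1.1   0.23 -0.75]
```

View pics/w14.png

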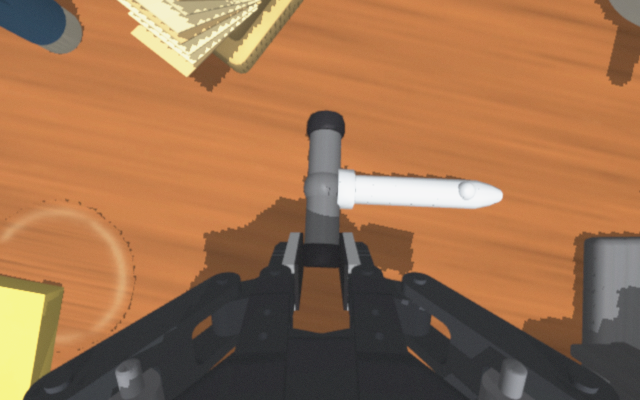

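Call:
{"op": "play_rows", "data": {
  "targets": [
    {"slide":[0,2,6],"turn":[0,0,0],"hand":5},
    {"slide":[0,2,4],"turn":[0,0,0],"hand":5},
    {"slide":[0,0,0],"turn":[0,0,0],"hand":45},
    {"slide":[0,0,0],"turn":[0,0,0],"hand":45},
    {"slide":[0,0,0],"turn":[0,0,0],"hand":45}
  ]
}}

```text
clock: 11.78
eef_pos: [594.6, 218.0, 12.8]
tool_rot: [-2.898, -0.014, -1.363]
force: [0.0, -0.0, -0.6]
width: 44.9
```

Call:
{"op": "play_rows", "data": {
  "targets": [
    {"slide":[0,0,-20],"turn":[0,0,0],"hand":45},
    {"slide":[0,0,-40],"turn":[0,0,0],"hand":45},
    {"slide":[0,0,-40],"turn":[0,0,0],"hand":45},
    {"slide":[0,-5,-40],"turn":[-3,0,0],"hand":45},
    {"slide":[0,0,0],"turn":[0,0,0],"hand":45}
  ]
}}

```text
clock: 12.4
eef_pos: [568.5, 214.5, 153.3]
tool_rot: [-2.944, -0.014, -1.362]
force: [-0.1, 0.8, 0.5]
width: 45.1
```

Run:
```python
from h import *
rep()
p,_=get_image("wrist"); cv2.imwrite("pics/w15.png",p)
p,_=get_image("side"); cv2.imwrite("pics/s15.png",cv2.resize(p[180:310,200:380],None,fx=4,fy=4))
rep()
```

```text
t 12.4 tcp [568.5 214.5 153.3] stand [ 90.7 282.1 153.3] z dir [ 0.196 -0.015 -0.98 ] x dir [-0.006 -1.     0.014] F [-0.1  0.8  0.5] w 45.1 q [-0.92  0.72  0.77  1.92 -0.82  0.61 -1.02]
t 12.5 tcp [565.6 214.4 149.9] stand [ 87.9 282.6 149.9] z dir [ 0.19  -0.014 -0.982] x dir [-0.006 -1.     0.014] F [-1.   0.5  0.1] w 44.8 q [-0.91  0.72  0.76  1.93 -0.82  0.61 -1.02]
```

View pics/w15.png

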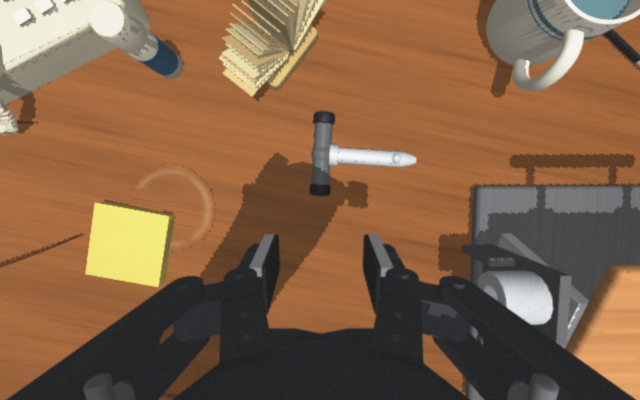

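View pics/s15.png

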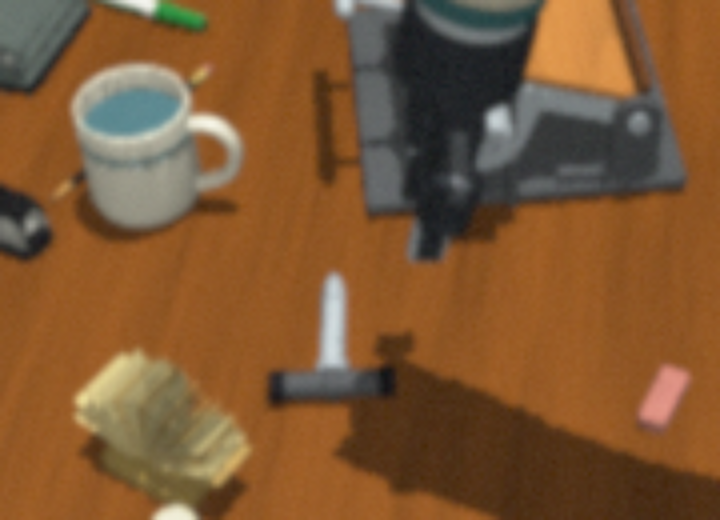

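```bash
cat >> h.py <<'E'
def toolD(yawdeg): # tool down with tool x at stand-frame yaw
    return Ro.from_euler('xyz',[180,0,yawdeg+YAW],degrees=True).as_matrix()
E
python3 - <<'E'
from h import *
p,_=get_image("wrist")
c=calibration("wrist")
for n,px in (("capA",(323,117)),("capB",(319,189)),("nose",(416,159)),("handle",(321,155))): print(n,ray("wrist",px,11).round(1))
rep()
R=toolD(0); P,Q=plan(S([118.5,0,235]),R,50,mm=40)
plan(S([118.5,0,200]),R,50,p0=P,R0=Q)
E
```

```text
capA [658.7 230.4  11. ]
capB [587.3 219.5  11. ]
nose [637.4 129.3  11. ]
handle [621.4 224.6  11. ]
t 12.55 tcp [565.  214.1 149.1] stand [ 87.2 282.5 149.1] z dir [ 0.188 -0.015 -0.982] x dir [-0.007 -1.     0.014] F [-0.2  0.4 -0.2] w 45.1 q [-0.91  0.72  0.76  1.93 -0.82  0.61 -1.02]
[{"slide":[28.5, -5.0, -7.5],"turn":[-0.8, -0.9, -9.0],"hand":50},{"slide":[28.5, -0.0, -8.0],"turn":[-0.8, -0.9, -9.0],"hand":50},{"slide":[28.0, 4.5, -8.0],"turn":[-0.8, -0.9, -9.0],"hand":50},{"slide":[27.0, 8.5, -9.0],"turn":[-0.8, -0.9, -9.0],"hand":50},{"slide":[25.0, 13.5, -9.0],"turn":[-0.8, -0.9, -9.0],"hand":50}]
[{"slide":[23.0, 16.5, -9.0],"turn":[-0.8, -0.9, -9.0],"hand":50},{"slide":[19.5, 20.5, -9.0],"turn":[-0.8, -0.9, -9.0],"hand":50},{"slide":[16.0, 23.5, -9.0],"turn":[-0.8, -0.9, -9.0],"hand":50},{"slide":[12.0, 25.5, -9.0],"turn":[-0.8, -0.9, -9.0],"hand":50},{"slide":[7.5, 27.5, -9.0],"turn":[-0.8, -0.9, -9.0],"hand":50}]
dist 296.9 ends [655.8 -55.5 235. ] ang err 0.003
[{"slide":[-0.0, -0.5, 35.0],"turn":[0.2, -0.0, -0.0],"hand":50}]
dist 35.0 ends [655.8 -55.1 200. ] ang err 0.001
```

Call:
{"op": "play_rows", "data": {
  "targets": [
    {"slide":[28.5,-5,-7.5],"turn":[-0.8,-0.9,-9],"hand":50},
    {"slide":[28.5,0,-8],"turn":[-0.8,-0.9,-9],"hand":50},
    {"slide":[28,4.5,-8],"turn":[-0.8,-0.9,-9],"hand":50},
    {"slide":[27,8.5,-9],"turn":[-0.8,-0.9,-9],"hand":50},
    {"slide":[25,13.5,-9],"turn":[-0.8,-0.9,-9],"hand":50}
  ]
}}

```text
clock: 13.18
eef_pos: [610.1, 78.1, 191.9]
tool_rot: [-3.052, -0.046, -0.57]
force: [-0.5, 0.2, -0.3]
width: 50.0
```

Call:
{"op": "play_rows", "data": {
  "targets": [
    {"slide":[23,16.5,-9],"turn":[-0.8,-0.9,-9],"hand":50},
    {"slide":[19.5,20.5,-9],"turn":[-0.8,-0.9,-9],"hand":50},
    {"slide":[16,23.5,-9],"turn":[-0.8,-0.9,-9],"hand":50},
    {"slide":[12,25.5,-9],"turn":[-0.8,-0.9,-9],"hand":50},
    {"slide":[7.5,27.5,-9],"turn":[-0.8,-0.9,-9],"hand":50}
  ]
}}

```text
clock: 13.8
eef_pos: [655.8, -56.5, 234.4]
tool_rot: [3.14, 0.001, 0.219]
force: [0.6, 0.5, -0.1]
width: 49.8
```

Call:
{"op": "play_rows", "data": {
  "targets": [
    {"slide":[0,0,0],"turn":[0,0,0],"hand":50},
    {"slide":[0,0,0],"turn":[0,0,0],"hand":50},
    {"slide":[0,0,0],"turn":[0,0,0],"hand":50}
  ]
}}

```text
clock: 14.18
eef_pos: [655.6, -54.1, 235.0]
tool_rot: [3.14, -0.001, 0.214]
force: [-0.2, -0.4, -0.1]
width: 50.1
```

Run:
```python
from h import *
rep()
p,_=get_image("wrist"); cv2.imwrite("pics/w16.png",p)
rep()
R=toolD(0); plan(S([118.5,0,137]),R,50)
```

```text
t 14.175 tcp [655.6 -54.1 235. ] stand [118.6   1.2 235. ] z dir [ 0.001 -0.002 -1.   ] x dir [ 1.    -0.     0.001] F [-0.2 -0.4 -0.1] w 50.1 q [-0.18  0.66  0.38  1.5  -0.27  1.03  0.48]
t 14.225 tcp [655.8 -54.3 235.3] stand [118.7   0.9 235.3] z dir [ 0.001 -0.002 -1.   ] x dir [ 1.    -0.     0.001] F [-0.6  0.3 -0.8] w 49.8 q [-0.18  0.66  0.38  1.5  -0.27  1.03  0.48]
[{"slide":[-0.0, 0.5, 49.0],"turn":[0.1, -0.0, -0.0],"hand":50},{"slide":[-0.5, 0.5, 49.5],"turn":[0.1, -0.0, -0.0],"hand":50}]
dist 98.3 ends [655.7 -55.5 136.8] ang err 0.002
```

View pics/w16.png

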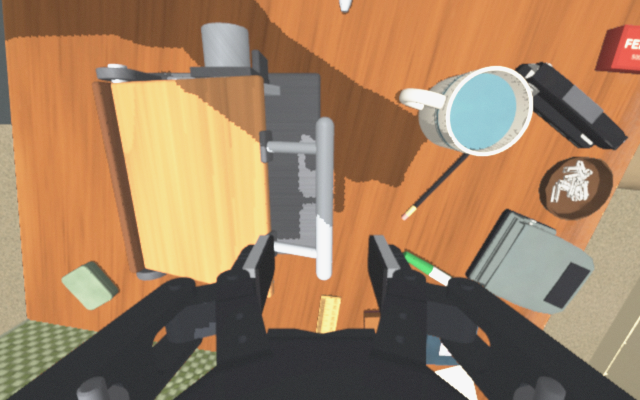

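Run:
```python
from h import *
for px in ((326,120),(324,197),(322.5,278),(209,70)): print((Rs.T@(ray("wrist",px,153.5 if px[0]>300 else 86)-O)).round(1))
```

```text
[121.9  67.5 153.5]
[120.5   6.7 153.5]
[119.3 -68.2 153.5]
[ 12.7 112.   86. ]
```

Call:
{"op": "play_rows", "data": {
  "targets": [
    {"slide":[1,0,40],"turn":[0,0,0],"hand":50},
    {"slide":[1,0,40],"turn":[0,0,0],"hand":50},
    {"slide":[0,0,17],"turn":[0,0,0],"hand":50},
    {"slide":[0,0,0],"turn":[0,0,0],"hand":50}
  ]
}}

```text
clock: 14.72
eef_pos: [657.9, -55.2, 138.1]
tool_rot: [3.139, 0.0, 0.214]
force: [0.4, -0.3, 0.9]
width: 49.6
```

Run:
```python
from h import *
rep()
p,_=get_image("wrist"); cv2.imwrite("pics/w17.png",p)
rep()
```

```text
t 14.725 tcp [657.9 -55.2 138.1] stand [120.6  -0.4 138.1] z dir [-0.    -0.003 -1.   ] x dir [ 1.    -0.001 -0.   ] F [ 0.4 -0.3  0.9] w 49.6 q [-0.15  0.77  0.34  1.58 -0.31  0.85  0.52]
t 14.775 tcp [659.  -55.6 139.5] stand [121.5  -1.  139.5] z dir [ 0.002 -0.004 -1.   ] x dir [ 1.    -0.001  0.002] F [0.2 0.5 1.4] w 49.9 q [-0.15  0.77  0.34  1.58 -0.31  0.85  0.52]
```

View pics/w17.png

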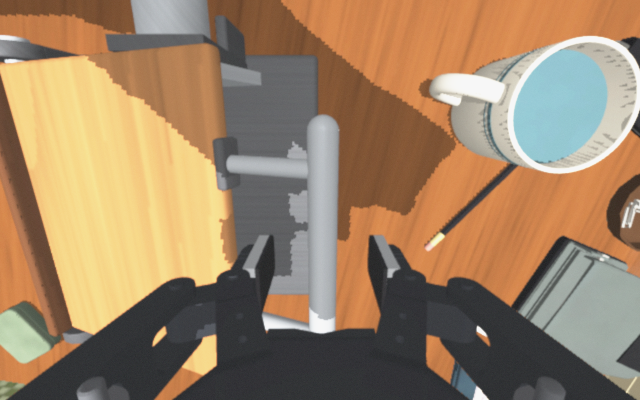

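Call:
{"op": "play_rows", "data": {
  "targets": [
    {"slide":[0,0,0],"turn":[0,0,0],"hand":5},
    {"slide":[0,0,0],"turn":[0,0,0],"hand":5},
    {"slide":[0,0,0],"turn":[0,0,0],"hand":5},
    {"slide":[0,0,0],"turn":[0,0,0],"hand":5}
  ]
}}

```text
clock: 15.28
eef_pos: [658.9, -56.0, 140.6]
tool_rot: [3.138, -0.003, 0.213]
force: [-2.4, 0.7, 5.7]
width: 11.7
```

Run:
```python
from h import *
rep()
# arc offsets from 22.3 deg
import math
for a in (25,28,31,34,37,40,43,45,46.5,47.3,47.8):
    print(a, round(220*(math.cos(math.radians(a))-math.cos(math.radians(22.3))),1), round(220*(math.sin(math.radians(a))-math.sin(math.radians(22.3))),1))
```

```text
t 15.275 tcp [658.9 -56.  140.6] stand [121.4  -1.4 140.6] z dir [ 0.003 -0.004 -1.   ] x dir [ 1.    -0.001  0.003] F [-2.4  0.7  5.7] w 11.7 q [-0.15  0.77  0.34  1.58 -0.31  0.85  0.52]
25 -4.2 9.5
28 -9.3 19.8
31 -15.0 29.8
34 -21.2 39.5
37 -27.8 48.9
40 -35.0 57.9
43 -42.6 66.6
45 -48.0 72.1
46.5 -52.1 76.1
47.3 -54.4 78.2
47.8 -55.8 79.5
```

Call:
{"op": "play_rows", "data": {
  "targets": [
    {"slide":[-4.2,0,-9.5],"turn":[0,0,0],"hand":5},
    {"slide":[-5.1,0,-10.3],"turn":[0,0,0],"hand":5},
    {"slide":[-5.7,0,-10],"turn":[0,0,0],"hand":5},
    {"slide":[-6.2,0,-9.7],"turn":[0,0,0],"hand":5},
    {"slide":[-6.6,0,-9.4],"turn":[0,0,0],"hand":5}
  ]
}}

```text
clock: 15.9
eef_pos: [632.8, -61.6, 189.4]
tool_rot: [3.137, -0.006, 0.214]
force: [5.6, -1.1, -5.3]
width: 11.7
```

Run:
```python
from h import *
rep()
p,_=get_image("scene"); cv2.imwrite("pics/c18.png",cv2.resize(p[150:310,185:385],None,fx=3.5,fy=3.5))
rep()
```

```text
t 15.9 tcp [632.8 -61.6 189.4] stand [ 94.7  -1.3 189.4] z dir [ 0.006 -0.005 -1.   ] x dir [ 1.    -0.001  0.006] F [ 5.6 -1.1 -5.3] w 11.7 q [-0.17  0.68  0.36  1.62 -0.29  0.89  0.52]
t 15.95 tcp [631.9 -61.8 190.5] stand [ 93.8  -1.3 190.5] z dir [ 0.006 -0.004 -1.   ] x dir [ 1.    -0.002  0.006] F [ 1.3 -1.1  1.9] w 11.9 q [-0.17  0.67  0.37  1.62 -0.29  0.9   0.52]
```

View pics/c18.png

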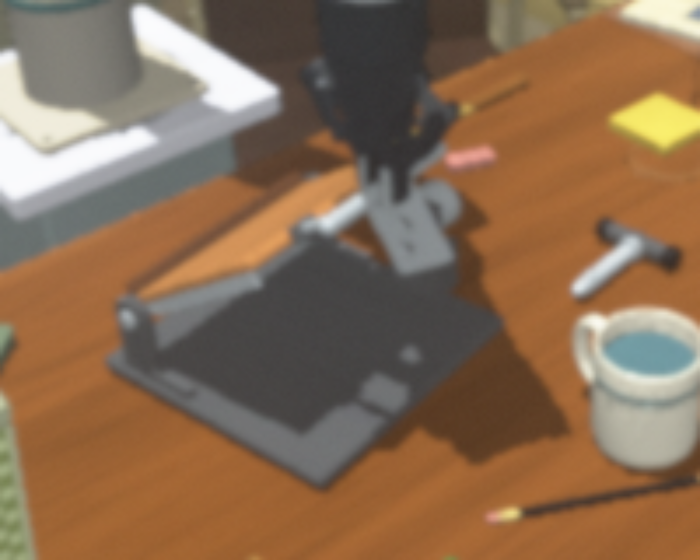

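Board rising. Continue to the top stop.

Call:
{"op": "play_rows", "data": {
  "targets": [
    {"slide":[-7.2,0,-9],"turn":[0,0,0],"hand":5},
    {"slide":[-7.6,0,-8.7],"turn":[0,0,0],"hand":5},
    {"slide":[-5.4,0,-5.5],"turn":[0,0,0],"hand":5},
    {"slide":[-4.1,0,-4],"turn":[0,0,0],"hand":5},
    {"slide":[0,0,0],"turn":[0,0,0],"hand":5}
  ]
}}

```text
clock: 16.58
eef_pos: [609.7, -66.6, 217.4]
tool_rot: [3.137, -0.008, 0.214]
force: [5.1, 0.3, 5.1]
width: 11.6
```

Run:
```python
from h import *
rep()
get_image("side")
rep()
```

```text
t 16.575 tcp [609.7 -66.6 217.4] stand [ 71.1  -1.2 217.4] z dir [ 0.008 -0.005 -1.   ] x dir [ 1.    -0.001  0.008] F [5.1 0.3 5.1] w 11.6 q [-0.17  0.61  0.38  1.66 -0.27  0.92  0.52]
t 16.625 tcp [609.7 -66.6 217.4] stand [ 71.   -1.2 217.4] z dir [ 0.008 -0.005 -1.   ] x dir [ 1.    -0.001  0.008] F [4.2 1.2 5.7] w 11.6 q [-0.17  0.61  0.38  1.66 -0.27  0.92  0.52]
```

Call:
{"op": "play_rows", "data": {
  "targets": [
    {"slide":[-1.5,0,-1.5],"turn":[0,0,0],"hand":5},
    {"slide":[-1,0,-1],"turn":[0,0,0],"hand":5},
    {"slide":[0,0,0],"turn":[0,0,0],"hand":5}
  ]
}}

```text
clock: 17.0
eef_pos: [607.9, -67.0, 219.2]
tool_rot: [3.136, -0.009, 0.214]
force: [6.8, -0.0, 0.6]
width: 11.5
```

Call:
{"op": "play_rows", "data": {
  "targets": [
    {"slide":[-1.5,0,-1.5],"turn":[0,0,0],"hand":5},
    {"slide":[0,0,0],"turn":[0,0,0],"hand":5}
  ]
}}

```text
clock: 17.25
eef_pos: [606.4, -67.3, 220.6]
tool_rot: [3.136, -0.009, 0.214]
force: [6.9, 0.0, 1.3]
width: 11.9
```

Call:
{"op": "play_rows", "data": {
  "targets": [
    {"slide":[-1.5,0,-1.5],"turn":[0,0,0],"hand":5},
    {"slide":[0,0,0],"turn":[0,0,0],"hand":5}
  ]
}}

```text
clock: 17.5
eef_pos: [605.0, -67.6, 222.0]
tool_rot: [3.136, -0.009, 0.214]
force: [7.6, 0.4, 0.3]
width: 11.8
```

Run:
```python
from h import *
rep()
p,_=get_image("scene"); cv2.imwrite("pics/c19.png",cv2.resize(p[150:310,185:385],None,fx=3.5,fy=3.5))
p,_=get_image("side"); cv2.imwrite("pics/s19.png",cv2.resize(p[130:250,250:400],None,fx=5,fy=5))
rep()
```

```text
t 17.5 tcp [605.  -67.6 222. ] stand [ 66.2  -1.2 222. ] z dir [ 0.009 -0.005 -1.   ] x dir [ 1.    -0.001  0.009] F [7.6 0.4 0.3] w 11.8 q [-0.17  0.6   0.38  1.67 -0.27  0.92  0.52]
t 17.6 tcp [604.9 -67.6 222. ] stand [ 66.2  -1.2 222. ] z dir [ 0.009 -0.005 -1.   ] x dir [ 1.    -0.001  0.009] F [8.1 0.6 0.2] w 11.7 q [-0.17  0.6   0.38  1.67 -0.27  0.92  0.52]
```

View pics/s19.png

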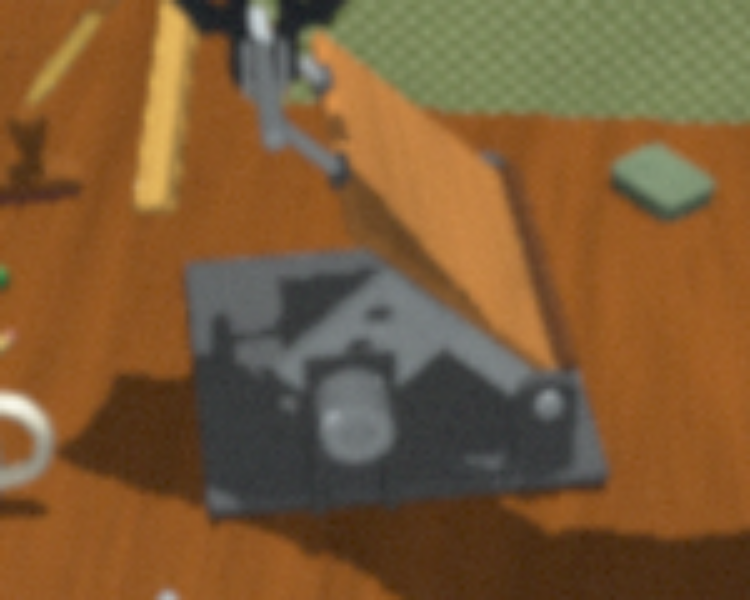

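Call:
{"op": "play_rows", "data": {
  "targets": [
    {"slide":[-1.5,0,-1.5],"turn":[0,0,0],"hand":5},
    {"slide":[0,0,0],"turn":[0,0,0],"hand":5}
  ]
}}

```text
clock: 17.85
eef_pos: [604.6, -67.7, 222.7]
tool_rot: [3.136, -0.01, 0.214]
force: [12.7, -0.2, -7.3]
width: 11.3
```

Call:
{"op": "play_rows", "data": {
  "targets": [
    {"slide":[-1.5,0,-1.5],"turn":[0,0,0],"hand":5},
    {"slide":[0,0,0],"turn":[0,0,0],"hand":5}
  ]
}}

```text
clock: 18.1
eef_pos: [604.5, -67.6, 222.8]
tool_rot: [3.135, -0.012, 0.215]
force: [18.5, -0.8, -18.4]
width: 11.5
```

Call:
{"op": "play_rows", "data": {
  "targets": [
    {"slide":[1.5,0,1.5],"turn":[0,0,0],"hand":5},
    {"slide":[0.5,0,0.5],"turn":[0,0,0],"hand":5},
    {"slide":[0,0,0],"turn":[0,0,0],"hand":40},
    {"slide":[0,0,0],"turn":[0,0,0],"hand":40},
    {"slide":[0,0,0],"turn":[0,0,0],"hand":40}
  ]
}}

```text
clock: 18.73
eef_pos: [600.0, -68.0, 221.3]
tool_rot: [3.139, -0.0, 0.213]
force: [-0.1, -0.1, -0.5]
width: 40.1
```

Call:
{"op": "play_rows", "data": {
  "targets": [
    {"slide":[0,0,-30],"turn":[0,0,0],"hand":40},
    {"slide":[0,0,-40],"turn":[0,0,0],"hand":40},
    {"slide":[0,0,-30],"turn":[0,0,0],"hand":40},
    {"slide":[0,0,0],"turn":[0,0,0],"hand":40}
  ]
}}

```text
clock: 19.23
eef_pos: [601.6, -68.2, 323.9]
tool_rot: [3.137, -0.006, 0.213]
force: [-0.1, 0.7, -0.8]
width: 39.9
```

Run:
```python
from h import *
rep()
p,d,W=cloud("side"); cv2.imwrite("pics/s20.png",cv2.resize(p[120:310,200:400],None,fx=3.5,fy=3.1) if 0 else cv2.resize(p[120:300,200:400],None,fx=3.3,fy=3.3))
p,_=get_image("wrist"); cv2.imwrite("pics/w20.png",p)
# board plane slope by depth
hsv=cv2.cvtColor(cv2.imread("pics/s20.png"),cv2.COLOR_BGR2HSV)
for n in("side","scene"):
    p,d,W=cloud(n);L=(W-O)@Rs
    m=(L[...,0]>-80)&(L[...,0]<70)&(abs(L[...,1])<90)&(L[...,2]>85)&(L[...,2]<230)
    h=cv2.cvtColor(p,cv2.COLOR_BGR2HSV); m&=(h[...,1]>100)&(h[...,2]>100)
    P=L[m]; 
    if len(P)>50:
        for _ in range(4):
            A=np.c_[P[:,0],P[:,1],np.ones(len(P))]; c=np.linalg.lstsq(A,P[:,2],rcond=None)[0]; r=P[:,2]-A@c; P=P[abs(r)<2*r.std()+.5]
        print(n,len(P),"slope",np.degrees(np.arctan(c[0])).round(2),"y",c[1].round(3),"at x=-85 z",(c[2]-85*c[0]).round(1))
```

```text
t 19.225 tcp [601.6 -68.2 323.9] stand [ 62.9  -1.1 323.9] z dir [ 0.006 -0.005 -1.   ] x dir [ 1.    -0.001  0.006] F [-0.1  0.7 -0.8] w 39.9 q [-0.2   0.5   0.42  1.54 -0.21  1.14  0.48]
side 1006 slope 45.25 y -0.002 at x=-85 z 84.4
scene 63 slope 48.16 y -0.045 at x=-85 z 65.3
```

View pics/s20.png

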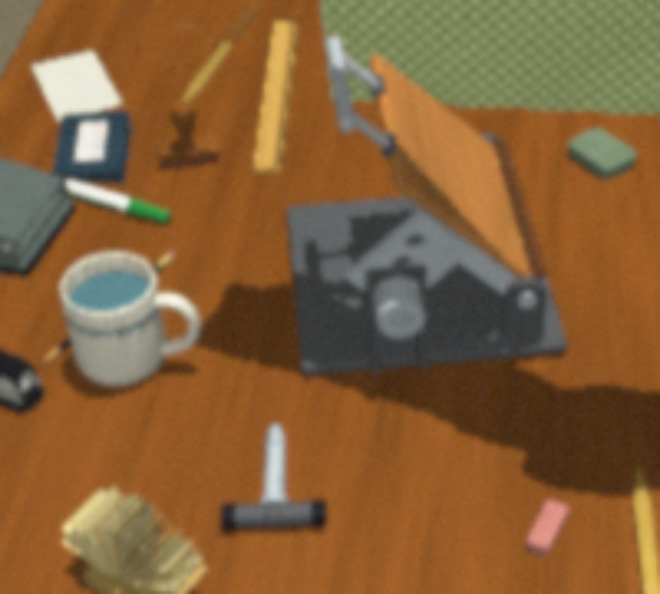

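View pics/w20.png

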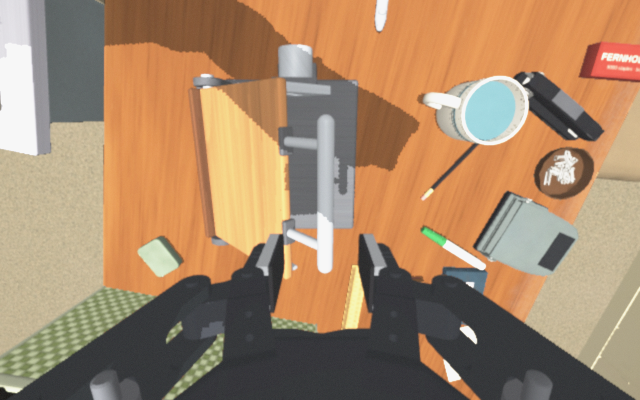

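Run:
```python
from h import *
R=toolD(0); plan(np.array([626,196,135.]),R,50,mm=45)
```

```text
[{"slide":[10.0, -31.5, 23.0],"turn":[0.0, 0.0, -0.0],"hand":50},{"slide":[10.5, -31.5, 23.0],"turn":[0.0, 0.0, -0.0],"hand":50},{"slide":[10.0, -31.5, 23.0],"turn":[0.0, 0.0, -0.0],"hand":50},{"slide":[10.5, -31.5, 23.0],"turn":[0.0, 0.0, -0.0],"hand":50},{"slide":[10.0, -31.5, 23.5],"turn":[0.0, 0.0, -0.0],"hand":50}]
[{"slide":[10.0, -31.5, 23.0],"turn":[0.0, 0.0, -0.0],"hand":50},{"slide":[10.5, -31.5, 23.0],"turn":[0.0, 0.0, -0.0],"hand":50},{"slide":[10.0, -32.0, 23.0],"turn":[0.0, 0.0, -0.0],"hand":50}]
dist 323.0 ends [625.9 196.2 134.9] ang err 0.003
```

Call:
{"op": "play_rows", "data": {
  "targets": [
    {"slide":[10,-31.5,10],"turn":[0,0,0],"hand":50},
    {"slide":[10.5,-31.5,20],"turn":[0,0,0],"hand":50},
    {"slide":[10,-31.5,25],"turn":[0,0,0],"hand":50},
    {"slide":[10.5,-31.5,28],"turn":[0,0,0],"hand":50},
    {"slide":[10,-31.5,28],"turn":[0,0,0],"hand":50}
  ]
}}

```text
clock: 20.05
eef_pos: [616.8, 97.8, 207.9]
tool_rot: [3.138, 0.0, 0.213]
force: [0.2, -0.4, 0.5]
width: 49.8
```

Call:
{"op": "play_rows", "data": {
  "targets": [
    {"slide":[10,-31.5,28],"turn":[0,0,0],"hand":50},
    {"slide":[10.5,-31.5,28],"turn":[0,0,0],"hand":50},
    {"slide":[10,-32,23],"turn":[0,0,0],"hand":50},
    {"slide":[0,0,0],"turn":[0,0,0],"hand":50},
    {"slide":[0,0,0],"turn":[0,0,0],"hand":50}
  ]
}}

```text
clock: 20.68
eef_pos: [627.1, 194.7, 130.0]
tool_rot: [3.137, -0.0, 0.213]
force: [-0.6, 0.3, -0.5]
width: 50.3
```

Run:
```python
from h import *
rep()
p,_=get_image("wrist"); cv2.imwrite("pics/w21.png",p)
rep()
```

```text
t 20.675 tcp [627.1 194.7 130. ] stand [143.7 250.3 130. ] z dir [ 0.    -0.005 -1.   ] x dir [ 1.    -0.002  0.   ] F [-0.6  0.3 -0.5] w 50.3 q [-0.54  0.78  0.34  1.6  -0.32  0.83  0.14]
t 20.725 tcp [627.6 194.1 130.7] stand [144.1 249.7 130.7] z dir [ 0.002 -0.005 -1.   ] x dir [ 1.    -0.003  0.002] F [ 0.2 -0.4 -0.5] w 50.3 q [-0.54  0.78  0.34  1.6  -0.32  0.83  0.14]
```

View pics/w21.png

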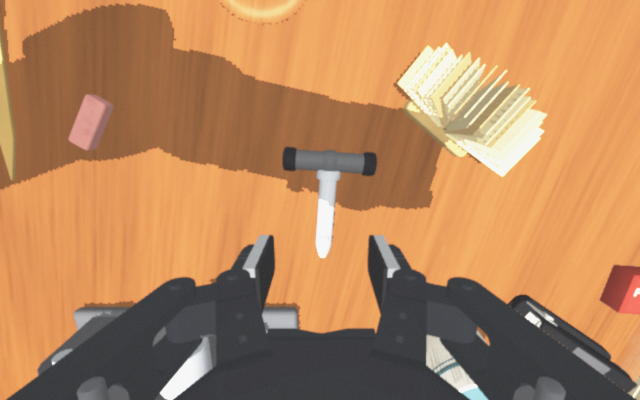

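Run:
```python
from h import *
def r(px,z=11): return ray("wrist",px,z)
hd=r((329.5,161)); ns=r((322.5,256),6); sh=r((328,170),15); cA=r((286,159));cB=r((373,163.5))
d=hd-ns; d[2]=0; print("handle",hd.round(1),"nose",ns.round(1),"len",np.linalg.norm(d).round(1),"axis yaw rel stand",(np.degrees(np.arctan2(-d[0],d[1]))-YAW).round(2))
e=cB-cA; print("bar len",np.linalg.norm(e).round(1),"yaw",(np.degrees(np.arctan2(e[1],e[0]))-YAW).round(2))
u=d/np.linalg.norm(d)
g=hd-u*29; print("grasp",g.round(1)); rep()
yaw=np.degrees(np.arctan2(e[1],e[0]))-YAW
R=toolD(-3.5); t=np.array([g[0],g[1],40.]); plan(t,R,40)
```

```text
handle [628.6 224.1  11. ] nose [643.3 125.4   6. ] len 99.8 axis yaw rel stand -3.79
bar len 80.4 yaw -3.19
grasp [632.9 195.4  11. ]
t 20.725 tcp [627.6 194.1 130.7] stand [144.1 249.7 130.7] z dir [ 0.002 -0.005 -1.   ] x dir [ 1.    -0.003  0.002] F [ 0.2 -0.4 -0.5] w 50.3 q [-0.54  0.78  0.34  1.6  -0.32  0.83  0.14]
[{"slide":[2.5, -0.5, 45.5],"turn":[0.1, -0.1, 1.7],"hand":40},{"slide":[3.0, -0.0, 45.0],"turn":[0.1, -0.1, 1.7],"hand":40}]
dist 90.9 ends [633.  195.3  40.2] ang err 0.002
```

Call:
{"op": "play_rows", "data": {
  "targets": [
    {"slide":[2.5,0,45.5],"turn":[0,0,1.7],"hand":40},
    {"slide":[3,0,45],"turn":[0,0,1.7],"hand":40},
    {"slide":[0,0,0],"turn":[0,0,0],"hand":40},
    {"slide":[0,0,0],"turn":[0,0,0],"hand":40}
  ]
}}

```text
clock: 21.22
eef_pos: [634.5, 195.8, 42.2]
tool_rot: [3.138, -0.005, 0.153]
force: [1.2, 0.1, -0.0]
width: 39.9
```

Run:
```python
from h import *
rep()
p,_=get_image("wrist"); cv2.imwrite("pics/w22.png",p)
rep()
```

```text
t 21.225 tcp [634.5 195.8  42.2] stand [151.2 249.8  42.2] z dir [ 0.005 -0.004 -1.   ] x dir [ 0.998 -0.061  0.005] F [ 1.2  0.1 -0. ] w 39.9 q [-0.52  0.9   0.31  1.62 -0.38  0.68  0.13]
t 21.275 tcp [634.9 196.2  42.7] stand [151.7 250.1  42.7] z dir [ 0.006 -0.004 -1.   ] x dir [ 0.998 -0.061  0.006] F [ 0.5 -0.2 -0.3] w 40.0 q [-0.52  0.9   0.31  1.62 -0.38  0.68  0.13]
```

View pics/w22.png

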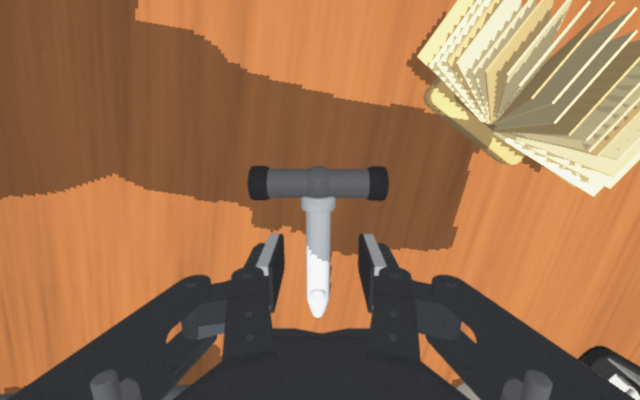

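Run:
```python
from h import *
p,R,s=pose()
for n,px,z in (("shoulder",(318,210),13),("handle",(318,182),13),("nose",(318,317),6),("capL",(258,183),11),("capR",(378,183),11)):
    w=ray("wrist",px,z); print(n,w.round(1),"tool",(R.T@(w-p)).round(1))
```

```text
shoulder [630.5 207.7  13. ] tool [ -2.8 -12.1  29.7]
handle [627.8 225.7  13. ] tool [ -2.7 -30.4  29.6]
nose [643.4 122.4   6. ] tool [-3.2 74.1 37. ]
capL [590.8 219.   11. ] tool [-40.3 -29.4  31.4]
capR [665.1 230.3  11. ] tool [ 34.9 -29.2  31.9]
```

Call:
{"op": "play_rows", "data": {
  "targets": [
    {"slide":[-2.5,1,20],"turn":[0,0,0],"hand":40},
    {"slide":[0,0,16],"turn":[0,0,0],"hand":35},
    {"slide":[0,0,1.5],"turn":[0,0,0],"hand":35},
    {"slide":[0,0,0],"turn":[0,0,0],"hand":35}
  ]
}}

```text
clock: 21.78
eef_pos: [631.5, 195.2, 3.4]
tool_rot: [3.138, -0.003, 0.154]
force: [0.4, 0.1, 0.2]
width: 34.9
```

Call:
{"op": "play_rows", "data": {
  "targets": [
    {"slide":[0,0,0],"turn":[0,0,0],"hand":5},
    {"slide":[0,0,0],"turn":[0,0,0],"hand":5},
    {"slide":[0,0,0],"turn":[0,0,0],"hand":5},
    {"slide":[0,0,0],"turn":[0,0,0],"hand":5}
  ]
}}

```text
clock: 22.28
eef_pos: [631.7, 195.3, 3.7]
tool_rot: [3.138, -0.004, 0.154]
force: [-0.8, 0.3, 5.8]
width: 13.2
```

Run:
```python
from h import *
rep()
p,_=get_image("wrist"); cv2.imwrite("pics/w23.png",p)
rep()
```

```text
t 22.275 tcp [631.7 195.3   3.7] stand [148.3 250.    3.7] z dir [ 0.004 -0.003 -1.   ] x dir [ 0.998 -0.06   0.004] F [-0.8  0.3  5.8] w 13.2 q [-0.51  0.95  0.28  1.63 -0.4   0.61  0.15]
t 22.325 tcp [631.7 195.3   3.7] stand [148.3 250.    3.7] z dir [ 0.004 -0.003 -1.   ] x dir [ 0.998 -0.06   0.004] F [-0.4  0.1  5.2] w 13.3 q [-0.51  0.95  0.28  1.63 -0.4   0.61  0.15]
```

View pics/w23.png

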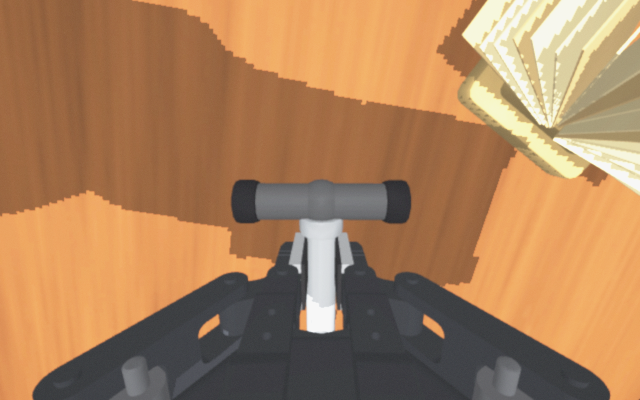

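Run:
```python
from h import *
p,R,s=pose()
P,Q=plan(p+np.array([0,0,75.]),R,5,n=3)
plan(S([29,234,79]),toolD(0),5,mm=30,p0=P,R0=Q)
```

```text
[{"slide":[0.0, 0.0, -25.0],"turn":[0.0, 0.0, 0.0],"hand":5},{"slide":[0.0, 0.0, -25.0],"turn":[0.0, 0.0, 0.0],"hand":5},{"slide":[0.5, 0.0, -25.0],"turn":[0.0, 0.0, 0.0],"hand":5}]
dist 75.0 ends [631.9 195.6  78.7] ang err 0.0
[{"slide":[-23.5, 4.5, -0.0],"turn":[0.0, -0.0, -0.7],"hand":5},{"slide":[-24.0, 4.5, -0.5],"turn":[0.0, -0.0, -0.7],"hand":5},{"slide":[-23.5, 4.0, 0.0],"turn":[0.0, -0.0, -0.7],"hand":5},{"slide":[-24.0, 4.0, -0.0],"turn":[0.0, -0.0, -0.7],"hand":5},{"slide":[-24.0, 3.5, -0.0],"turn":[0.0, -0.0, -0.7],"hand":5}]
dist 120.7 ends [518.4 154.2  78.8] ang err 0.005
```

Call:
{"op": "play_rows", "data": {
  "targets": [
    {"slide":[0,0,-15],"turn":[0,0,0],"hand":5},
    {"slide":[0,0,-25],"turn":[0,0,0],"hand":5},
    {"slide":[0,0,-25],"turn":[0,0,0],"hand":5},
    {"slide":[0,0,-10],"turn":[0,0,0],"hand":5},
    {"slide":[0,0,0],"turn":[0,0,0],"hand":5}
  ]
}}

```text
clock: 22.95
eef_pos: [630.8, 195.6, 78.3]
tool_rot: [3.138, -0.003, 0.154]
force: [0.1, -1.1, -2.6]
width: 13.3
```

Call:
{"op": "play_rows", "data": {
  "targets": [
    {"slide":[-23.5,4.5,0],"turn":[0,0,-0.7],"hand":5},
    {"slide":[-24,4.5,0],"turn":[0,0,-0.7],"hand":5},
    {"slide":[-23.5,4,0],"turn":[0,0,-0.7],"hand":5},
    {"slide":[-24,4,0],"turn":[0,0,-0.7],"hand":5},
    {"slide":[-24,3.5,0],"turn":[0,0,-0.7],"hand":5}
  ]
}}

```text
clock: 23.58
eef_pos: [515.6, 153.6, 76.5]
tool_rot: [3.138, 0.0, 0.216]
force: [-0.2, 0.1, -2.8]
width: 13.2
```

Call:
{"op": "play_rows", "data": {
  "targets": [
    {"slide":[0,0,0],"turn":[0,0,0],"hand":5},
    {"slide":[0,0,0],"turn":[0,0,0],"hand":5},
    {"slide":[0,0,0],"turn":[0,0,0],"hand":5}
  ]
}}

```text
clock: 23.95
eef_pos: [518.2, 154.4, 77.3]
tool_rot: [3.138, -0.003, 0.216]
force: [0.7, 0.0, -0.7]
width: 13.6
```

Run:
```python
from h import *
rep()
p,_=get_image("wrist"); cv2.imwrite("pics/w24.png",p)
p,_=get_image("side"); cv2.imwrite("pics/s24.png",cv2.resize(p[150:270,260:400],None,fx=5,fy=5))
p,_=get_image("scene"); cv2.imwrite("pics/c24.png",cv2.resize(p[150:270,250:390],None,fx=5,fy=5))
rep()
```

```text
t 23.95 tcp [518.2 154.4  77.3] stand [ 28.8 234.2  77.3] z dir [ 0.003 -0.004 -1.   ] x dir [1.    0.001 0.003] F [ 0.7  0.  -0.7] w 13.6 q [-0.52  0.72  0.28  1.96 -0.37  0.51  0.23]
t 24.1 tcp [517.7 154.3  77.4] stand [ 28.2 234.1  77.4] z dir [ 0.002 -0.004 -1.   ] x dir [1.    0.001 0.002] F [ 0.8  0.3 -2. ] w 13.2 q [-0.52  0.72  0.28  1.96 -0.37  0.51  0.23]
```

View pics/w24.png

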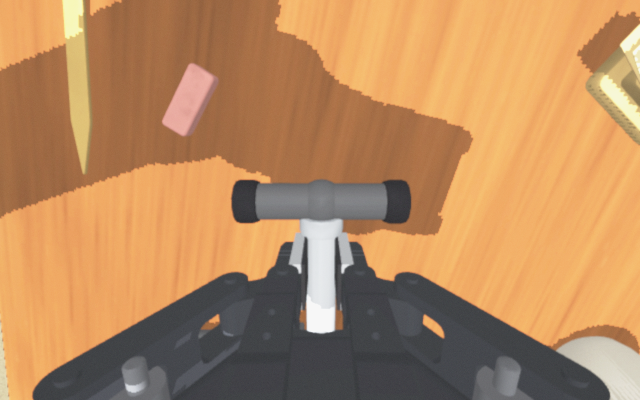

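View pics/s24.png

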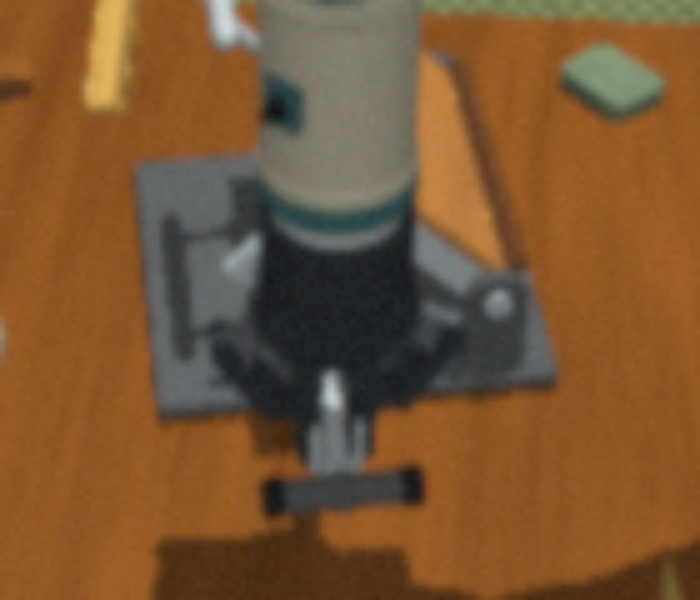

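View pics/c24.png

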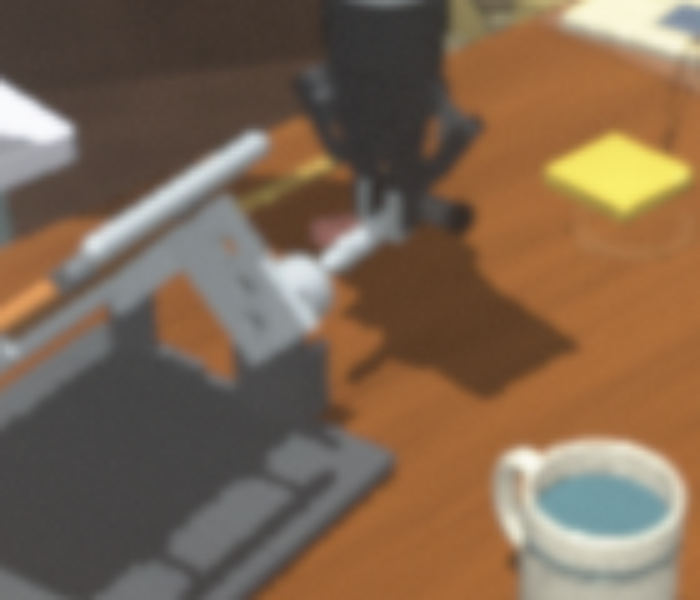

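Run:
```python
from h import *
# camera-in-tool transform now
p,R,s=pose(); c=calibration("wrist"); C=-c["R"].T@c["t"]; off=R.T@(C-p); M=c["R"]@R; print(off.round(1))
def rayT(p,rot,px,z):
    R=Ro.from_euler('xyz',rot).as_matrix(); off=np.array([0,-70.7,-143.5]); Mn=np.array([[1,0,0],[0,.9616,-.2745],[0,.2745,.9616]])
    C=p+R@off; r=R@Mn.T@np.linalg.inv(c["K"])@np.array([px[0],px[1],1]); return C+r*(z-C[2])/r[2]
for nm,p0,rot,pts in (("w20",np.array([601.6,-68.2,323.9]),[3.137,-.006,.213],[((279.5,48),86),((315,48),86),((326.5,195),231.7)]),
                      ("w16",np.array([655.6,-54.1,235.]),[3.14,-.001,.214],[((203,48),86),((250,48),86),((324,197),153.5)])):
    for px,z in pts: print(nm,px,(Rs.T@(rayT(p0,rot,px,z)-O)).round(1))
im=cv2.imread("pics/w20.png")[20:110,250:350]; cv2.imwrite("pics/w20c.png",cv2.resize(im,None,fx=6,fy=6,interpolation=cv2.INTER_CUBIC))
```

```text
[  -1.   -70.  -143.5]
w20 (279.5, 48) [ 14.8 146.3  86. ]
w20 (315, 48) [ 57.5 146.3  86. ]
w20 (326.5, 195) [ 68.2   3.7 231.7]
w16 (203, 48) [ 10.  131.4  86. ]
w16 (250, 48) [ 53.4 131.4  86. ]
w16 (324, 197) [121.3   7.5 153.5]
```

View pics/w20c.png

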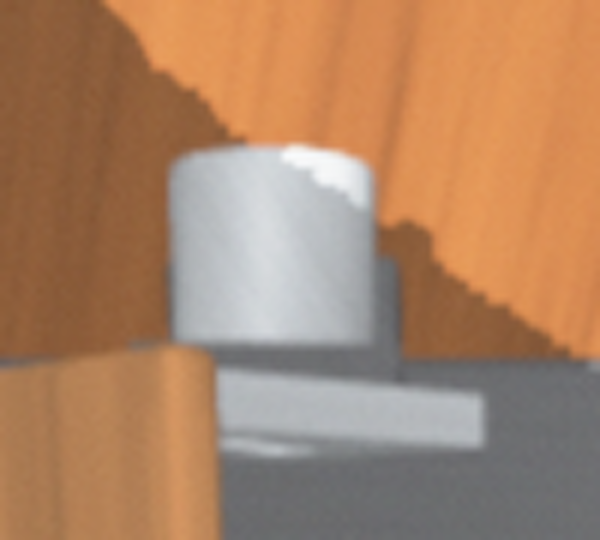

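Call:
{"op": "play_rows", "data": {
  "targets": [
    {"slide":[3.4,0,-1.3],"turn":[0,0,0],"hand":5},
    {"slide":[0,8,0],"turn":[0,0,0],"hand":5},
    {"slide":[0,6,0],"turn":[0,0,0],"hand":5},
    {"slide":[0,0,0],"turn":[0,0,0],"hand":5},
    {"slide":[0,0,0],"turn":[0,0,0],"hand":5}
  ]
}}

```text
clock: 24.72
eef_pos: [523.4, 141.1, 78.9]
tool_rot: [3.138, -0.002, 0.215]
force: [0.5, -0.0, -1.6]
width: 13.4
```

Run:
```python
from h import *
rep()
p,_=get_image("scene"); cv2.imwrite("pics/c25.png",cv2.resize(p[180:240,280:360],None,fx=9,fy=9,interpolation=cv2.INTER_CUBIC))
p,_=get_image("side"); cv2.imwrite("pics/s25.png",cv2.resize(p[190:260,290:370],None,fx=8,fy=8,interpolation=cv2.INTER_CUBIC))
rep()
```

```text
t 24.725 tcp [523.4 141.1  78.9] stand [ 31.  220.   78.9] z dir [ 0.002 -0.003 -1.   ] x dir [1.    0.    0.002] F [ 0.5 -0.  -1.6] w 13.4 q [-0.5   0.72  0.28  1.95 -0.36  0.52  0.25]
t 24.825 tcp [523.4 141.4  78.9] stand [ 31.1 220.3  78.9] z dir [ 0.002 -0.003 -1.   ] x dir [1.    0.001 0.002] F [ 0.5 -0.4 -2. ] w 13.6 q [-0.5   0.72  0.28  1.95 -0.36  0.52  0.25]
```

View pics/c25.png

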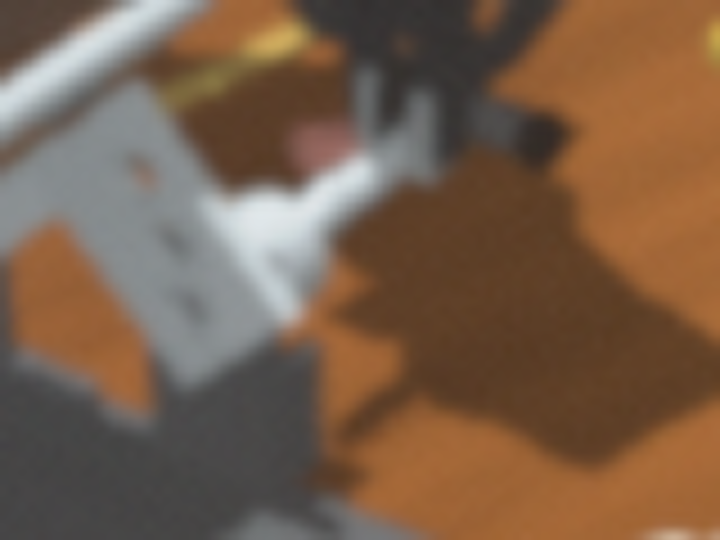

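View pics/s25.png

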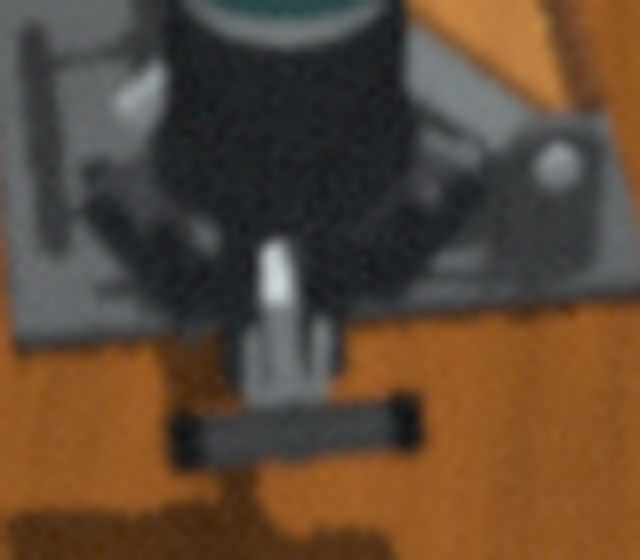

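Run:
```python
from h import *
import math
for y in (145,92,90):
    print(y,((proj("scene",S([31.6,y,86]))-[280,180])*9).round())
hx,hz=-85+2.6,70
b=math.atan2(16,114)
for k,a in (("third",0),("mid",12.5),("first",25)):
    th=b+math.radians(a); th2=b-math.radians(a)
    for t in (th,): print(k,((proj("scene",S([hx+115*math.cos(t),92,hz+115*math.sin(t)]))-[280,180])*9).round(), "below",((proj("scene",S([hx+115*math.cos(th2),92,hz+115*math.sin(th2)]))-[280,180])*9).round())
```

```text
145 [281. 239.]
92 [183. 313.]
90 [179. 316.]
third [182. 313.] below [182. 313.]
mid [164. 245.] below [187. 376.]
first [134. 176.] below [180. 431.]
```

Call:
{"op": "play_rows", "data": {
  "targets": [
    {"slide":[0.5,5,0],"turn":[0,0,0],"hand":5},
    {"slide":[0,5,0],"turn":[0,0,0],"hand":5},
    {"slide":[0,0,0],"turn":[0,0,0],"hand":5}
  ]
}}

```text
clock: 25.2
eef_pos: [526.3, 130.6, 79.0]
tool_rot: [3.138, -0.002, 0.214]
force: [-0.3, -0.4, -1.5]
width: 13.4
```

Run:
```python
from h import *
rep()
s=read_state(); print("F stand",(Rs.T@s["force"]).round(1), s["torque"].round(2))
```

```text
t 25.2 tcp [526.3 130.6  79. ] stand [ 31.6 209.1  79. ] z dir [ 0.002 -0.004 -1.   ] x dir [ 1.    -0.001  0.002] F [-0.3 -0.4 -1.5] w 13.4 q [-0.48  0.72  0.27  1.95 -0.36  0.52  0.26]
F stand [-0.4 -0.3 -1.5] [-0.01  0.03  0.01]
```

Call:
{"op": "play_rows", "data": {
  "targets": [
    {"slide":[0,4,0],"turn":[0,0,0],"hand":5},
    {"slide":[0,0,0],"turn":[0,0,0],"hand":5}
  ]
}}

```text
clock: 25.45
eef_pos: [527.1, 127.1, 79.0]
tool_rot: [3.138, -0.002, 0.215]
force: [-0.7, 0.5, -1.8]
width: 13.4
```

Run:
```python
from h import *
rep()
s=read_state(); print("F stand",(Rs.T@s["force"]).round(1), s["torque"].round(2))
```

```text
t 25.45 tcp [527.1 127.1  79. ] stand [ 31.6 205.6  79. ] z dir [ 0.002 -0.004 -1.   ] x dir [1.    0.    0.002] F [-0.7  0.5 -1.8] w 13.4 q [-0.47  0.72  0.27  1.95 -0.36  0.52  0.27]
F stand [-0.6  0.6 -1.8] [-0.   -0.01 -0.03]
```

Call:
{"op": "play_rows", "data": {
  "targets": [
    {"slide":[0,4,0],"turn":[0,0,0],"hand":5},
    {"slide":[0,4,0],"turn":[0,0,0],"hand":5},
    {"slide":[0,0,0],"turn":[0,0,0],"hand":5}
  ]
}}

```text
clock: 25.82
eef_pos: [528.9, 119.1, 79.0]
tool_rot: [3.138, -0.002, 0.215]
force: [-0.7, 0.6, -1.7]
width: 13.3
```

Run:
```python
from h import *
rep()
s=read_state(); print("F stand",(Rs.T@s["force"]).round(1), (Rs.T@s["torque"]).round(2))
```

```text
t 25.825 tcp [528.9 119.1  79. ] stand [ 31.6 197.4  79. ] z dir [ 0.002 -0.004 -1.   ] x dir [ 1.    -0.     0.002] F [-0.7  0.6 -1.7] w 13.3 q [-0.45  0.72  0.27  1.95 -0.36  0.52  0.28]
F stand [-0.6  0.7 -1.7] [-0.04  0.01  0.02]
```

Call:
{"op": "play_rows", "data": {
  "targets": [
    {"slide":[0,4,0],"turn":[0,0,0],"hand":5},
    {"slide":[0,4,0],"turn":[0,0,0],"hand":5},
    {"slide":[0,0,0],"turn":[0,0,0],"hand":5}
  ]
}}

```text
clock: 26.2
eef_pos: [530.4, 112.7, 79.1]
tool_rot: [3.139, -0.002, 0.216]
force: [-0.7, 2.3, -1.5]
width: 13.5
```

Run:
```python
from h import *
rep()
s=read_state(); print("F stand",(Rs.T@s["force"]).round(1), (Rs.T@s["torque"]).round(2))
```

```text
t 26.2 tcp [530.4 112.7  79.1] stand [ 31.8 190.8  79.1] z dir [ 0.002 -0.003 -1.   ] x dir [1.    0.001 0.002] F [-0.7  2.3 -1.5] w 13.5 q [-0.44  0.72  0.27  1.95 -0.35  0.52  0.29]
F stand [-0.2  2.4 -1.5] [ 0.45 -0.04  0.01]
```

Call:
{"op": "play_rows", "data": {
  "targets": [
    {"slide":[0,4,0],"turn":[0,0,0],"hand":5},
    {"slide":[0,0,0],"turn":[0,0,0],"hand":5}
  ]
}}

```text
clock: 26.45
eef_pos: [531.7, 107.0, 79.1]
tool_rot: [3.137, -0.003, 0.214]
force: [0.2, 0.4, -1.6]
width: 13.6
```

Run:
```python
from h import *
rep()
s=read_state(); print("F stand",(Rs.T@s["force"]).round(1), (Rs.T@s["torque"]).round(2))
p,_=get_image("wrist"); cv2.imwrite("pics/w26.png",p)
p,_=get_image("scene"); cv2.imwrite("pics/c26.png",cv2.resize(p[180:240,280:360],None,fx=9,fy=9,interpolation=cv2.INTER_CUBIC))
```

```text
t 26.45 tcp [531.7 107.   79.1] stand [ 31.9 184.9  79.1] z dir [ 0.003 -0.005 -1.   ] x dir [ 1.    -0.     0.003] F [ 0.2  0.4 -1.6] w 13.6 q [-0.43  0.72  0.27  1.95 -0.35  0.51  0.3 ]
F stand [ 0.3  0.3 -1.6] [ 0.05 -0.13  0.06]
```

View pics/w26.png

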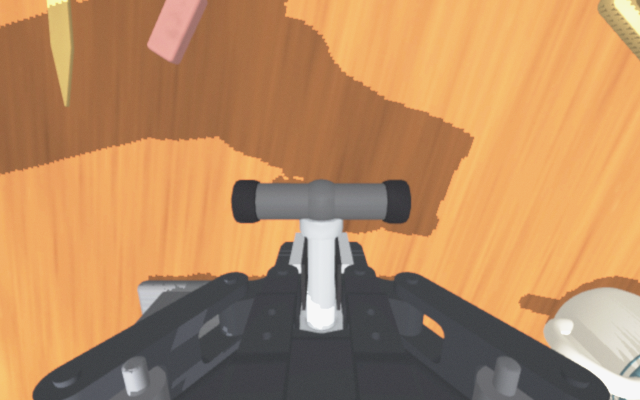

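View pics/c26.png

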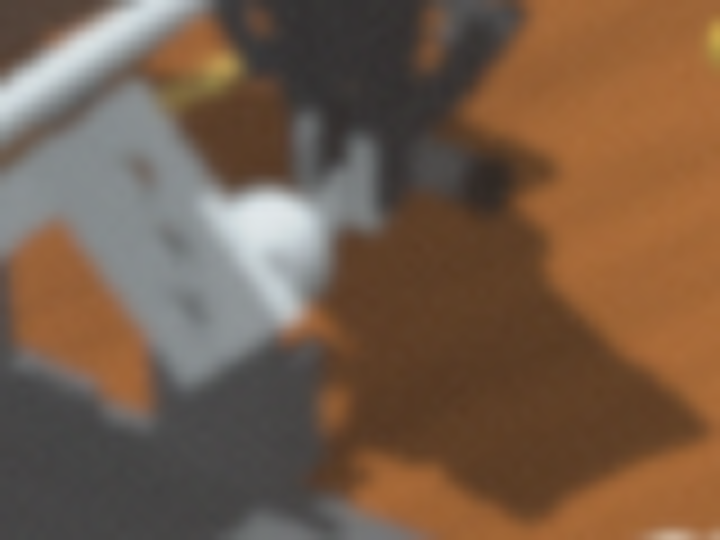

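Call:
{"op": "play_rows", "data": {
  "targets": [
    {"slide":[0,4,0],"turn":[0,0,0],"hand":5},
    {"slide":[0,4,0],"turn":[0,0,0],"hand":5},
    {"slide":[0,0,0],"turn":[0,0,0],"hand":5}
  ]
}}

```text
clock: 26.92
eef_pos: [533.3, 99.1, 79.1]
tool_rot: [3.137, -0.002, 0.215]
force: [0.6, -0.4, -1.5]
width: 13.6
```

Call:
{"op": "play_rows", "data": {
  "targets": [
    {"slide":[0,4,0],"turn":[0,0,0],"hand":5},
    {"slide":[0,0,0],"turn":[0,0,0],"hand":5}
  ]
}}

```text
clock: 27.18
eef_pos: [534.1, 95.4, 79.1]
tool_rot: [3.137, -0.002, 0.215]
force: [1.7, -0.8, -2.3]
width: 13.4
```

Run:
```python
from h import *
rep()
s=read_state(); print("F stand",(Rs.T@s["force"]).round(1), (Rs.T@s["torque"]).round(2))
```

```text
t 27.175 tcp [534.1  95.4  79.1] stand [ 31.7 173.1  79.1] z dir [ 0.002 -0.004 -1.   ] x dir [ 1.    -0.     0.002] F [ 1.7 -0.8 -2.3] w 13.4 q [-0.4   0.72  0.27  1.95 -0.35  0.51  0.32]
F stand [ 1.5 -1.1 -2.3] [-0.09 -0.17  0.06]
```

Call:
{"op": "play_rows", "data": {
  "targets": [
    {"slide":[0,4,0],"turn":[0,0,0],"hand":5},
    {"slide":[0,0,0],"turn":[0,0,0],"hand":5}
  ]
}}

```text
clock: 27.42
eef_pos: [534.9, 91.6, 79.1]
tool_rot: [3.137, -0.002, 0.215]
force: [1.5, -0.8, -1.8]
width: 13.8
```

Run:
```python
from h import *
rep()
s=read_state(); print("F stand",(Rs.T@s["force"]).round(1), (Rs.T@s["torque"]).round(2))
p,_=get_image("wrist"); cv2.imwrite("pics/w27.png",p)
p,_=get_image("scene"); cv2.imwrite("pics/c27.png",cv2.resize(p[180:240,280:360],None,fx=9,fy=9,interpolation=cv2.INTER_CUBIC))
```

```text
t 27.425 tcp [534.9  91.6  79.1] stand [ 31.7 169.3  79.1] z dir [ 0.002 -0.004 -1.   ] x dir [1.    0.    0.002] F [ 1.5 -0.8 -1.8] w 13.8 q [-0.4   0.72  0.26  1.95 -0.35  0.51  0.33]
F stand [ 1.3 -1.1 -1.8] [-0.09 -0.19  0.07]
```

View pics/w27.png

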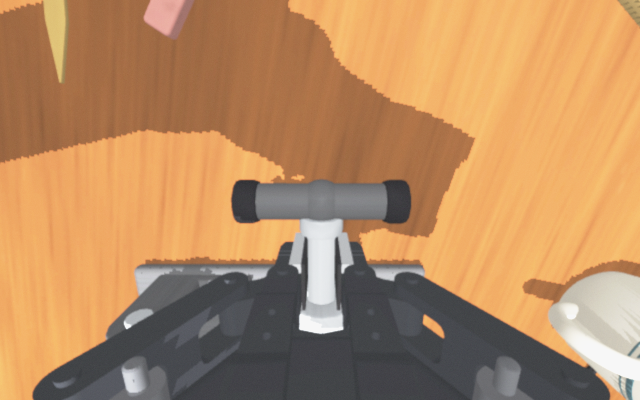

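View pics/c27.png

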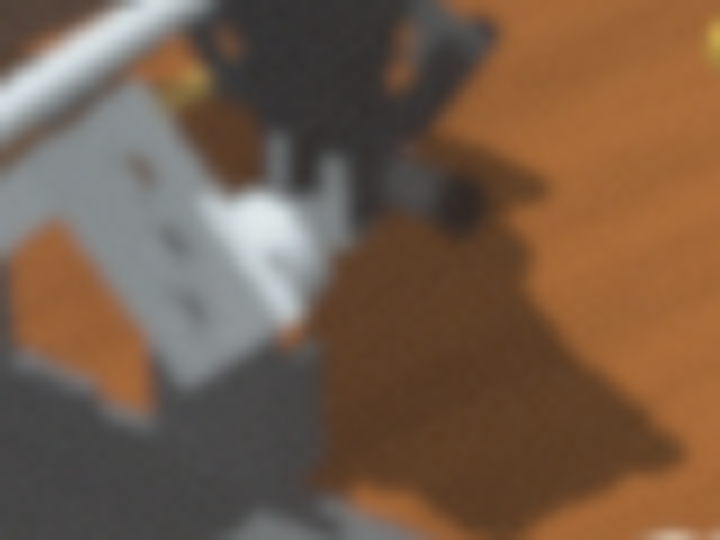

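Call:
{"op": "play_rows", "data": {
  "targets": [
    {"slide":[0,3,0],"turn":[0,0,0],"hand":5},
    {"slide":[0,0,0],"turn":[0,0,0],"hand":5}
  ]
}}

```text
clock: 27.78
eef_pos: [535.4, 89.2, 79.1]
tool_rot: [3.138, -0.002, 0.215]
force: [1.1, 0.0, -1.9]
width: 13.3
```

Call:
{"op": "play_rows", "data": {
  "targets": [
    {"slide":[0,3,0],"turn":[0,0,0],"hand":5},
    {"slide":[0,0,0],"turn":[0,0,0],"hand":5}
  ]
}}

```text
clock: 28.02
eef_pos: [536.1, 86.1, 79.1]
tool_rot: [3.138, -0.002, 0.215]
force: [1.6, 0.8, -2.2]
width: 13.5
```

Run:
```python
from h import *
rep()
s=read_state(); print("F stand",(Rs.T@s["force"]).round(1), (Rs.T@s["torque"]).round(2))
p,_=get_image("wrist"); cv2.imwrite("pics/w28.png",p)
```

```text
t 28.025 tcp [536.1  86.1  79.1] stand [ 31.7 163.6  79.1] z dir [ 0.002 -0.004 -1.   ] x dir [1.    0.    0.002] F [ 1.6  0.8 -2.2] w 13.5 q [-0.38  0.72  0.26  1.95 -0.35  0.52  0.33]
F stand [ 1.8  0.5 -2.2] [ 0.09 -0.23  0.07]
```

View pics/w28.png

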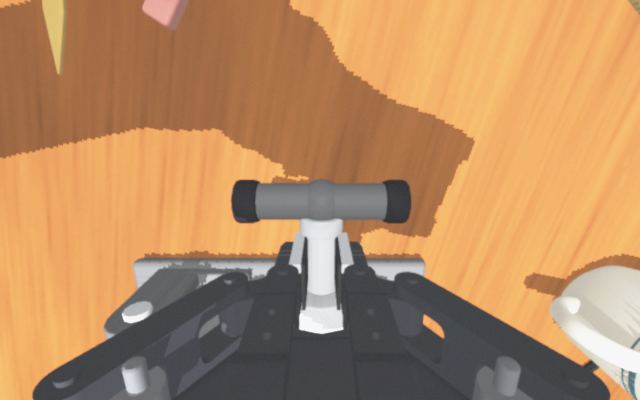

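Run:
```python
from h import *
for px,z in (((320,296),95),((320,303),95),((321,220),93),((321,201),95)): print(px,(Rs.T@(ray("wrist",px,z)-O)).round(1))
rep()
```

```text
(320, 296) [ 30.2 144.4  95. ]
(320, 303) [ 30.2 140.3  95. ]
(321, 220) [ 30.8 185.3  93. ]
(321, 201) [ 30.7 195.5  95. ]
t 28.075 tcp [536.1  86.1  79.1] stand [ 31.7 163.6  79.1] z dir [ 0.002 -0.004 -1.   ] x dir [1.    0.    0.002] F [ 0.7  0.4 -3. ] w 13.7 q [-0.38  0.72  0.26  1.95 -0.35  0.52  0.33]
```

Call:
{"op": "play_rows", "data": {
  "targets": [
    {"slide":[0,3,0],"turn":[0,0,0],"hand":5},
    {"slide":[0,0,0],"turn":[0,0,0],"hand":5},
    {"slide":[0,0,0],"turn":[0,0,0],"hand":35},
    {"slide":[0,0,0],"turn":[0,0,0],"hand":35},
    {"slide":[0,0,0],"turn":[0,0,0],"hand":35}
  ]
}}

```text
clock: 28.7
eef_pos: [536.6, 83.4, 79.2]
tool_rot: [3.138, -0.002, 0.215]
force: [-0.3, -0.1, -0.5]
width: 35.1
```

Run:
```python
from h import *
rep()
p,_=get_image("wrist"); cv2.imwrite("pics/w29.png",p)
p,_=get_image("scene"); cv2.imwrite("pics/c29.png",cv2.resize(p[180:240,280:360],None,fx=9,fy=9,interpolation=cv2.INTER_CUBIC))
```

```text
t 28.7 tcp [536.6  83.4  79.2] stand [ 31.6 160.9  79.2] z dir [ 0.002 -0.004 -1.   ] x dir [1.    0.    0.002] F [-0.3 -0.1 -0.5] w 35.1 q [-0.38  0.72  0.26  1.95 -0.34  0.52  0.34]
```

View pics/w29.png

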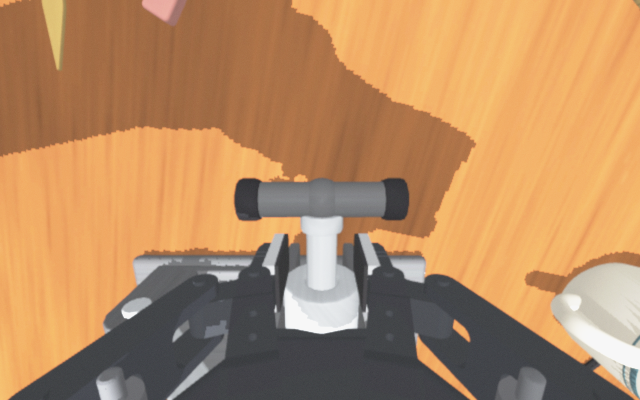

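View pics/c29.png

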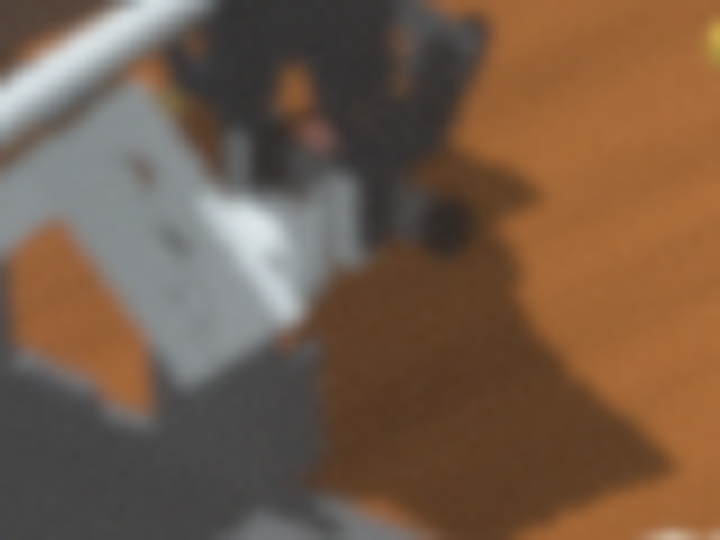

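Call:
{"op": "play_rows", "data": {
  "targets": [
    {"slide":[0,0,-25],"turn":[0,0,0],"hand":35},
    {"slide":[0,0,-40],"turn":[0,0,0],"hand":35},
    {"slide":[0,-20,-10],"turn":[0,0,0],"hand":10},
    {"slide":[0,-30,0],"turn":[0,0,0],"hand":0},
    {"slide":[0,-14,0],"turn":[0,0,0],"hand":0}
  ]
}}

```text
clock: 29.42
eef_pos: [522.2, 148.2, 154.0]
tool_rot: [3.139, -0.002, 0.218]
force: [0.6, -0.0, 0.6]
width: 0.0
```

Call:
{"op": "play_rows", "data": {
  "targets": [
    {"slide":[0,0,0],"turn":[0,0,0],"hand":0},
    {"slide":[0,0,0],"turn":[0,0,0],"hand":0}
  ]
}}

```text
clock: 29.68
eef_pos: [522.9, 144.9, 153.7]
tool_rot: [3.137, -0.002, 0.214]
force: [0.5, 0.1, -0.2]
width: 0.1
```

Run:
```python
from h import *
rep()
p,_=get_image("wrist"); cv2.imwrite("pics/w30.png",p)
p,_=get_image("scene"); cv2.imwrite("pics/c30.png",cv2.resize(p[180:240,280:360],None,fx=9,fy=9,interpolation=cv2.INTER_CUBIC))
p,_=get_image("side"); cv2.imwrite("pics/s30.png",cv2.resize(p[180:260,280:380],None,fx=7,fy=7,interpolation=cv2.INTER_CUBIC))
```

```text
t 29.675 tcp [522.9 144.9 153.7] stand [ 31.3 223.8 153.7] z dir [ 0.002 -0.005 -1.   ] x dir [ 1.    -0.001  0.002] F [ 0.5  0.1 -0.2] w 0.1 q [-0.55  0.6   0.34  1.9  -0.3   0.68  0.18]
```

View pics/w30.png

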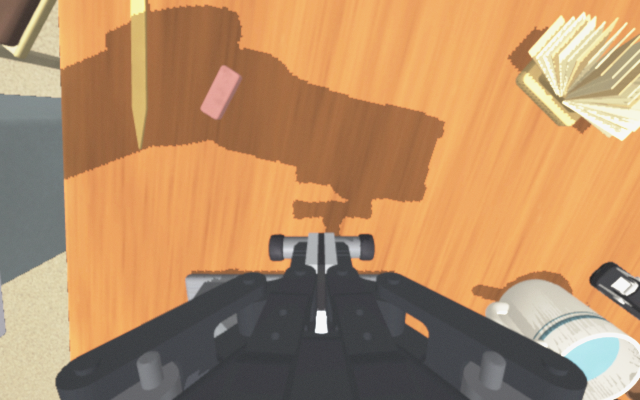

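View pics/c30.png

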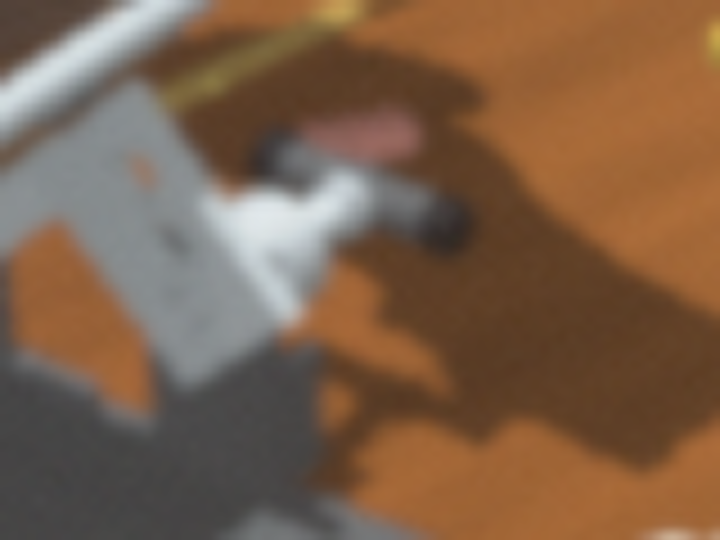

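View pics/s30.png

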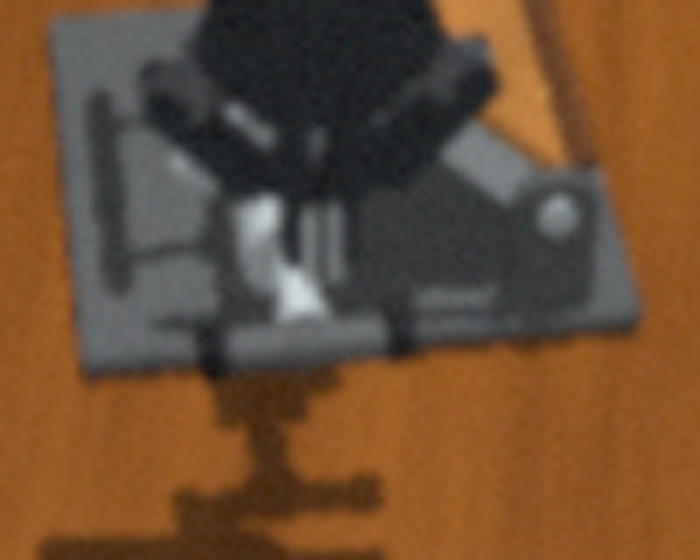

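Run:
```python
from h import *
for px,z in (((278,247),86),((365,247),86),((365,234),90)): print(px,(Rs.T@(ray("wrist",px,z)-O)).round(1))
rep()
```

```text
(278, 247) [ -4.  191.7  86. ]
(365, 247) [ 66.2 191.5  86. ]
(365, 234) [ 65.1 204.6  90. ]
t 29.825 tcp [523.  145.  153.8] stand [ 31.4 223.9 153.8] z dir [ 0.002 -0.004 -1.   ] x dir [ 1.    -0.001  0.002] F [-0.3  0.6 -1.1] w -0.2 q [-0.55  0.6   0.34  1.9  -0.3   0.68  0.18]
```

Call:
{"op": "play_rows", "data": {
  "targets": [
    {"slide":[0,0,40],"turn":[0,0,0],"hand":0},
    {"slide":[0,0,38],"turn":[0,0,0],"hand":0},
    {"slide":[0,0,0],"turn":[0,0,0],"hand":0},
    {"slide":[0,5,0],"turn":[0,0,0],"hand":0},
    {"slide":[0,5,0],"turn":[0,0,0],"hand":0}
  ]
}}

```text
clock: 30.45
eef_pos: [526.4, 135.9, 77.5]
tool_rot: [3.138, -0.005, 0.215]
force: [0.0, -0.4, 0.6]
width: -0.3
```

Run:
```python
from h import *
rep()
s=read_state(); print("F stand",(Rs.T@s["force"]).round(1))
p,_=get_image("wrist"); cv2.imwrite("pics/w31.png",p)
```

```text
t 30.45 tcp [526.4 135.9  77.5] stand [ 32.8 214.3  77.5] z dir [ 0.005 -0.004 -1.   ] x dir [1.    0.    0.005] F [ 0.  -0.4  0.6] w -0.3 q [-0.48  0.72  0.27  1.95 -0.36  0.51  0.25]
F stand [-0.  -0.4  0.6]
```

View pics/w31.png

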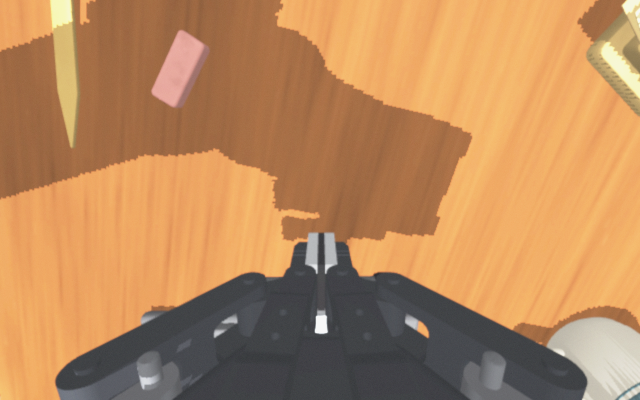

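Now push.

Call:
{"op": "play_rows", "data": {
  "targets": [
    {"slide":[-1,5,0],"turn":[0,0,0],"hand":0},
    {"slide":[0,5,0],"turn":[0,0,0],"hand":0},
    {"slide":[0,0,0],"turn":[0,0,0],"hand":0}
  ]
}}

```text
clock: 30.88
eef_pos: [526.5, 129.1, 76.9]
tool_rot: [-3.142, -0.004, 0.217]
force: [-0.8, 6.1, 3.5]
width: 0.1
```

Run:
```python
from h import *
rep()
s=read_state(); print("F stand",(Rs.T@s["force"]).round(1))
p,_=get_image("scene"); cv2.imwrite("pics/c32.png",cv2.resize(p[180:240,280:360],None,fx=9,fy=9,interpolation=cv2.INTER_CUBIC))
```

```text
t 30.875 tcp [526.5 129.1  76.9] stand [ 31.5 207.7  76.9] z dir [ 0.004  0.    -1.   ] x dir [1.    0.002 0.004] F [-0.8  6.1  3.5] w 0.1 q [-0.46  0.72  0.26  1.96 -0.36  0.51  0.27]
F stand [0.5 6.1 3.5]
```

View pics/c32.png

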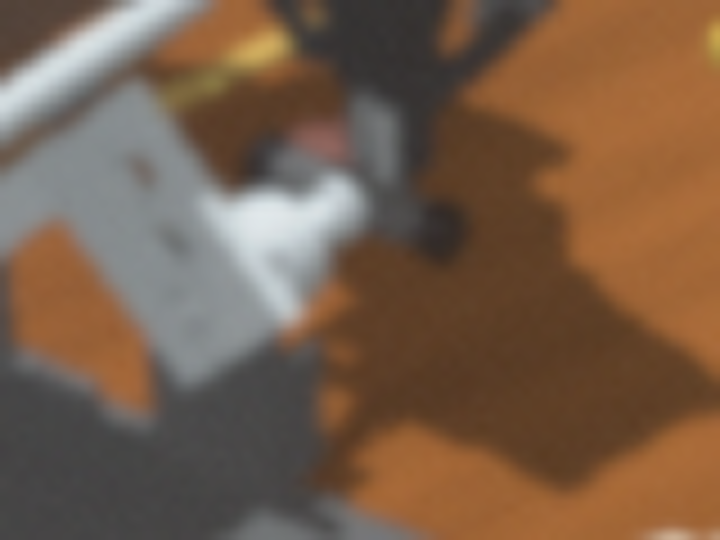

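Call:
{"op": "play_rows", "data": {
  "targets": [
    {"slide":[0,5,0],"turn":[0,0,0],"hand":0},
    {"slide":[0,5,0],"turn":[0,0,0],"hand":0},
    {"slide":[0,0,0],"turn":[0,0,0],"hand":0}
  ]
}}

```text
clock: 31.3
eef_pos: [528.7, 120.1, 77.1]
tool_rot: [-3.141, -0.004, 0.218]
force: [-1.2, 5.7, 3.7]
width: -0.0
```

Run:
```python
from h import *
rep()
s=read_state(); print("F stand",(Rs.T@s["force"]).round(1))
```

```text
t 31.3 tcp [528.7 120.1  77.1] stand [ 31.7 198.4  77.1] z dir [ 0.004  0.001 -1.   ] x dir [1.    0.003 0.004] F [-1.2  5.7  3.7] w -0.0 q [-0.44  0.72  0.26  1.96 -0.35  0.51  0.28]
F stand [-0.   5.8  3.7]
```

Call:
{"op": "play_rows", "data": {
  "targets": [
    {"slide":[0,5,0],"turn":[0,0,0],"hand":0},
    {"slide":[0,5,0],"turn":[0,0,0],"hand":0},
    {"slide":[0,0,0],"turn":[0,0,0],"hand":0}
  ]
}}

```text
clock: 31.68
eef_pos: [530.9, 107.0, 76.7]
tool_rot: [3.138, -0.003, 0.216]
force: [0.3, 0.7, 0.6]
width: 0.0
```

Run:
```python
from h import *
rep()
s=read_state(); print("F stand",(Rs.T@s["force"]).round(1))
p,_=get_image("scene"); cv2.imwrite("pics/c33.png",cv2.resize(p[180:240,280:360],None,fx=9,fy=9,interpolation=cv2.INTER_CUBIC))
```

```text
t 31.675 tcp [530.9 107.   76.7] stand [ 31.1 185.1  76.7] z dir [ 0.003 -0.003 -1.   ] x dir [1.    0.001 0.003] F [0.3 0.7 0.6] w 0.0 q [-0.42  0.72  0.26  1.96 -0.35  0.51  0.3 ]
F stand [0.4 0.6 0.6]
```

View pics/c33.png

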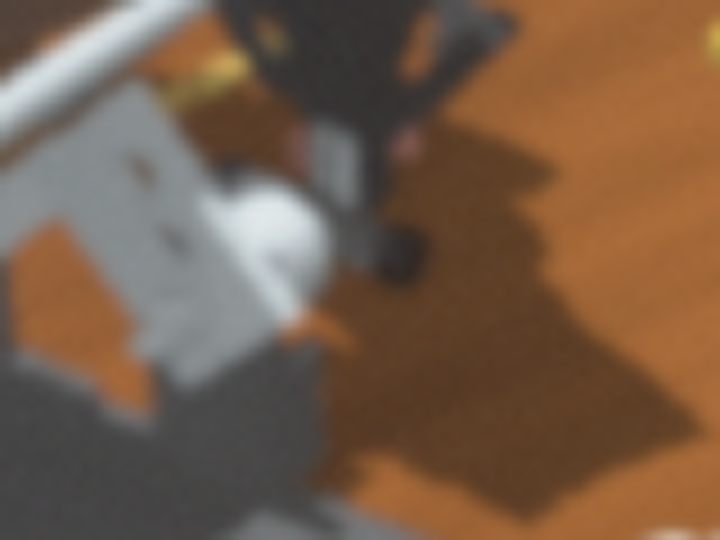

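Call:
{"op": "play_rows", "data": {
  "targets": [
    {"slide":[0,2,0],"turn":[0,0,0],"hand":0},
    {"slide":[0,2,0],"turn":[0,0,0],"hand":0},
    {"slide":[0,0,0],"turn":[0,0,0],"hand":0}
  ]
}}

```text
clock: 32.1
eef_pos: [531.0, 105.7, 76.1]
tool_rot: [3.141, -0.002, 0.217]
force: [-0.8, 8.1, 2.5]
width: 0.3
```

Call:
{"op": "play_rows", "data": {
  "targets": [
    {"slide":[0,2,0],"turn":[0,0,0],"hand":0},
    {"slide":[0,0,0],"turn":[0,0,0],"hand":0}
  ]
}}

```text
clock: 32.35
eef_pos: [531.1, 105.5, 76.2]
tool_rot: [-3.14, -0.002, 0.218]
force: [-1.8, 11.9, 3.0]
width: -0.2
```

Call:
{"op": "play_rows", "data": {
  "targets": [
    {"slide":[0,2,0],"turn":[0,0,0],"hand":0},
    {"slide":[0,0,0],"turn":[0,0,0],"hand":0}
  ]
}}

```text
clock: 32.6
eef_pos: [531.1, 105.4, 76.2]
tool_rot: [-3.138, -0.001, 0.22]
force: [-3.0, 14.5, 4.4]
width: 0.2
```

Run:
```python
from h import *
rep()
s=read_state(); print("F stand",(Rs.T@s["force"]).round(1))
p,_=get_image("scene"); cv2.imwrite("pics/c34.png",cv2.resize(p[180:240,280:360],None,fx=9,fy=9,interpolation=cv2.INTER_CUBIC))
```

```text
t 32.6 tcp [531.1 105.4  76.2] stand [ 30.9 183.5  76.2] z dir [ 0.001  0.004 -1.   ] x dir [1.    0.005 0.001] F [-3.  14.5  4.4] w 0.2 q [-0.41  0.72  0.25  1.96 -0.35  0.51  0.31]
F stand [ 0.2 14.8  4.4]
```

View pics/c34.png

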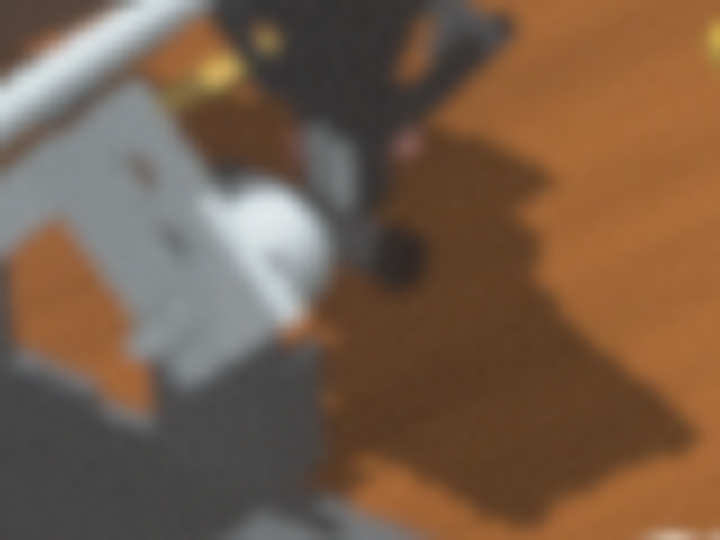

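Call:
{"op": "play_rows", "data": {
  "targets": [
    {"slide":[0,4,0],"turn":[0,0,0],"hand":0},
    {"slide":[0,3,0],"turn":[0,0,0],"hand":0},
    {"slide":[0,0,0],"turn":[0,0,0],"hand":0}
  ]
}}

```text
clock: 33.02
eef_pos: [531.3, 105.0, 76.4]
tool_rot: [-3.13, -0.0, 0.224]
force: [-4.7, 26.5, 8.0]
width: -0.1
```

Run:
```python
from h import *
rep()
s=read_state(); print("F stand",(Rs.T@s["force"]).round(1))
```

```text
t 33.025 tcp [531.3 105.   76.4] stand [ 31.  183.1  76.4] z dir [ 0.     0.012 -1.   ] x dir [1.   0.01 0.  ] F [-4.7 26.5  8. ] w -0.1 q [-0.4   0.72  0.24  1.95 -0.35  0.51  0.32]
F stand [ 1.  26.9  8. ]
```

Solid stop. Back off, and inspect from another angle.

Call:
{"op": "play_rows", "data": {
  "targets": [
    {"slide":[0,-12,0],"turn":[0,0,0],"hand":0},
    {"slide":[0,-30,-5],"turn":[0,0,0],"hand":0},
    {"slide":[0,-30,-50],"turn":[0,0,0],"hand":0},
    {"slide":[0,0,-50],"turn":[0,0,0],"hand":0},
    {"slide":[0,0,-20],"turn":[0,0,0],"hand":0}
  ]
}}

```text
clock: 33.65
eef_pos: [519.3, 162.3, 203.4]
tool_rot: [3.137, -0.006, 0.215]
force: [0.4, 0.0, -0.6]
width: 0.3
```

Run:
```python
from h import *
rep()
R=toolD(0); plan(S([31,245,230])+0,Ro.from_euler('z',0).as_matrix()@R,0)
p,_=get_image("scene"); cv2.imwrite("pics/c35.png",cv2.resize(p[170:250,260:370],None,fx=7,fy=7,interpolation=cv2.INTER_CUBIC))
p,_=get_image("side"); cv2.imwrite("pics/s35.png",cv2.resize(p[150:250,280:400],None,fx=6,fy=6,interpolation=cv2.INTER_CUBIC))
p,_=get_image("wrist"); cv2.imwrite("pics/w35.png",p)
```

```text
t 33.65 tcp [519.3 162.3 203.4] stand [ 31.5 241.6 203.4] z dir [ 0.006 -0.005 -1.   ] x dir [1.    0.    0.006] F [ 0.4  0.  -0.6] w 0.3 q [-0.62  0.54  0.39  1.86 -0.27  0.79  0.13]
[{"slide":[-0.5, -3.5, -26.5],"turn":[0.3, -0.3, 0.0],"hand":0}]
dist 26.8 ends [517.9 165.7 229.9] ang err 0.001
```

View pics/c35.png

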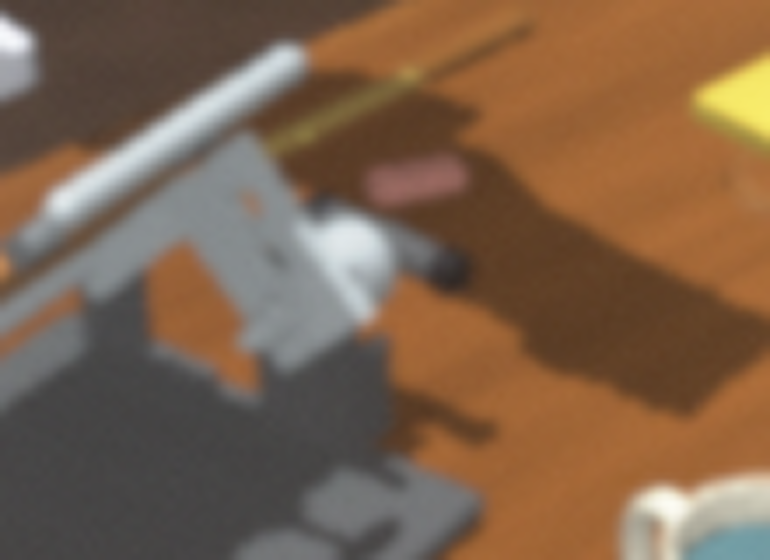

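View pics/s35.png

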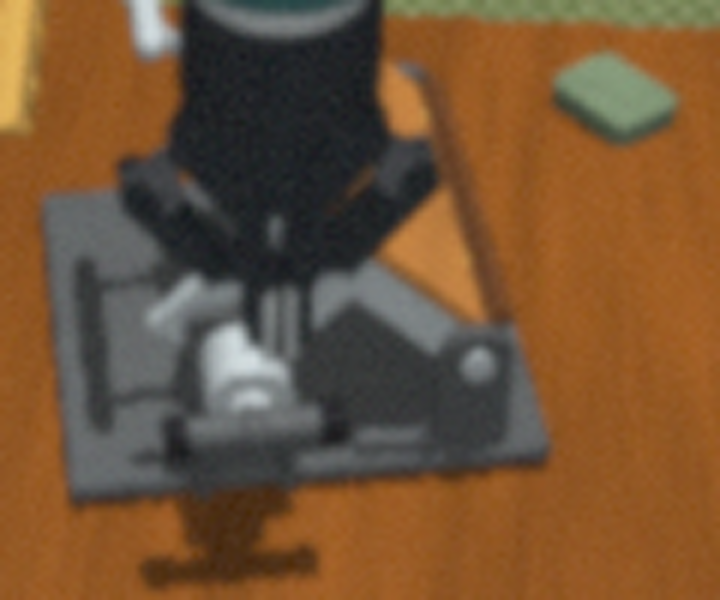

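View pics/w35.png

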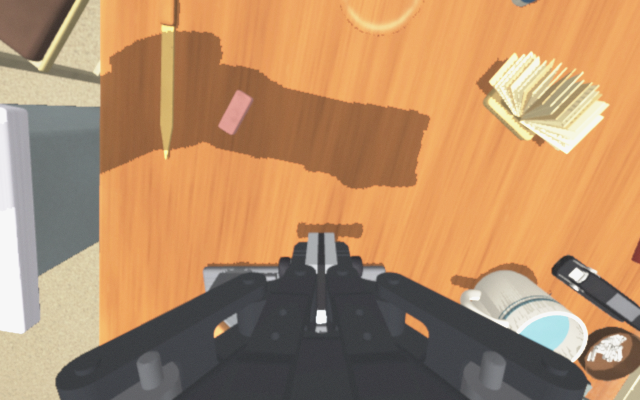

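Run:
```python
from h import *
p,R,s=pose()
P,Q=plan(np.array([p[0],p[1],262.]),toolD(0),0)
plan(S([25,95,262]),toolD(0),0,p0=P,R0=Q)
```

```text
[{"slide":[0.0, 0.0, -30.5],"turn":[0.1, -0.1, -0.0],"hand":0},{"slide":[0.0, 0.0, -30.0],"turn":[0.1, -0.1, -0.0],"hand":0}]
dist 60.6 ends [518.3 162.3 261.9] ang err 0.001
[{"slide":[-2.0, 49.0, 0.0],"turn":[0.0, -0.0, -0.0],"hand":0},{"slide":[-1.5, 49.0, 0.0],"turn":[0.0, -0.0, -0.0],"hand":0},{"slide":[-2.0, 49.0, 0.0],"turn":[0.0, -0.0, -0.0],"hand":0}]
dist 146.9 ends [544.2  17.5 262. ] ang err 0.001
```

Call:
{"op": "play_rows", "data": {
  "targets": [
    {"slide":[0,0,-30],"turn":[0,0,0],"hand":0},
    {"slide":[0,0,-30],"turn":[0,0,0],"hand":0},
    {"slide":[-2,45,0],"turn":[0,0,0],"hand":0},
    {"slide":[-2,45,0],"turn":[0,0,0],"hand":0},
    {"slide":[-2,45,0],"turn":[0,0,0],"hand":0}
  ]
}}

```text
clock: 34.42
eef_pos: [540.0, 28.0, 259.6]
tool_rot: [3.138, 0.001, 0.215]
force: [0.7, -0.5, 0.2]
width: -0.1
```

Call:
{"op": "play_rows", "data": {
  "targets": [
    {"slide":[0,0,0],"turn":[0,0,0],"hand":0},
    {"slide":[0,0,0],"turn":[0,0,0],"hand":0}
  ]
}}

```text
clock: 34.67
eef_pos: [540.0, 30.0, 259.9]
tool_rot: [3.139, 0.001, 0.215]
force: [0.2, 1.2, -0.2]
width: -0.1
```

Run:
```python
from h import *
rep()
p,_=get_image("wrist"); cv2.imwrite("pics/w36.png",p)
```

```text
t 34.675 tcp [540.   30.  259.9] stand [ 23.6 107.9 259.9] z dir [-0.001 -0.003 -1.   ] x dir [ 1.    -0.    -0.001] F [ 0.2  1.2 -0.2] w -0.1 q [-0.4   0.47  0.43  1.8  -0.23  0.93  0.34]
```

View pics/w36.png

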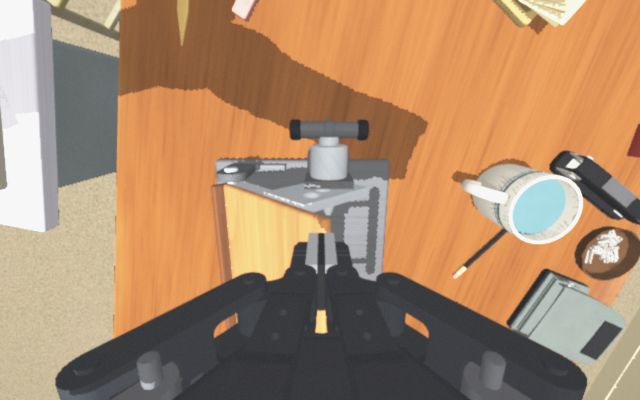

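Run:
```python
from h import *
im=cv2.imread("pics/w36.png")[110:200,280:380]; cv2.imwrite("pics/w36c.png",cv2.resize(im,None,fx=6,fy=6,interpolation=cv2.INTER_CUBIC))
```

```text
(no output)
```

View pics/w36c.png

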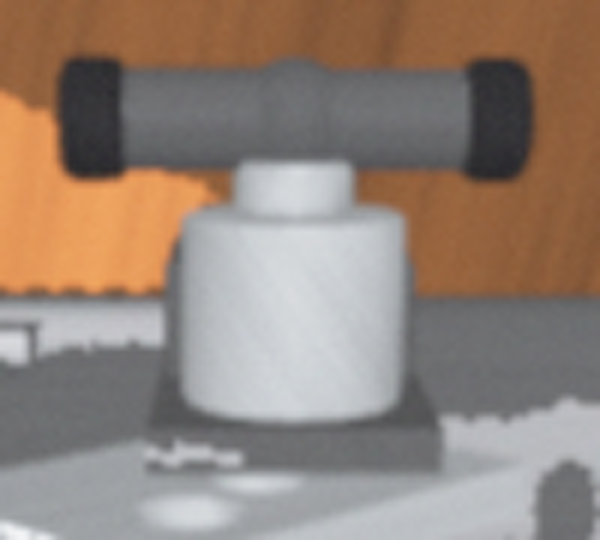

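Run:
```python
from h import *
p,d,W=cloud("side");L=(W-O)@Rs
m=(L[...,0]>-80)&(L[...,0]<40)&(abs(L[...,1])<95)&(L[...,2]>85)&(L[...,2]<230)
h=cv2.cvtColor(p,cv2.COLOR_BGR2HSV); m&=(h[...,1]>100)&(h[...,2]>100); P=L[m]
for _ in range(4):
    A=np.c_[P[:,0],P[:,1],np.ones(len(P))]; c=np.linalg.lstsq(A,P[:,2],rcond=None)[0]; r=P[:,2]-A@c; P=P[abs(r)<2*r.std()+.5]
print(len(P),"slope",np.degrees(np.arctan(c[0])).round(2)); rep()
print(finish_job())
```

```text
888 slope 45.2
t 34.775 tcp [540.3  31.2 260.4] stand [ 24.1 109.1 260.4] z dir [ 0.    -0.003 -1.   ] x dir [1.    0.002 0.   ] F [ 0.1 -0.1  0.6] w -0.2 q [-0.4   0.47  0.43  1.8  -0.23  0.93  0.34]
the job is handed in; nothing more can be done
None
```

The stand is set to its steepest slope with the pin back home through the third hole, and the job was handed in at about 35 s. No verdict was reported.

What I did:
- **Pin out:** I pulled it out by the top of its crossbar, pivoted it flat on the desk, let it go and backed away.
- **Board up:** I raised it by the rail until the top stop pushed back at about 26 N.
- **Pin in:** I took the pin by its shank, slid it into the bore, then pushed it home with closed fingers on the middle of the crossbar.

Last checks:
- **Pin home:** The final push met a solid stop at 27 N with almost no movement. The last close-up shows only the collar between the crossbar and the boss, with no shank visible. The nose shows through the plate at the third hole.
- **Board slope:** The depth fit from the side camera gives 45.2°. After the lift, a second fit from the scene camera read 48°, but it had only 63 points, so I did not trust it.
- **Bystanders:** None looked moved in the pictures; I did not measure each one.
- **Robot clear:** The gripper is above the stand and touches nothing, with wrist force near zero.

The camera estimates of the stand's position disagreed by up to about 5 mm. I took the bore's sideways position from the boss in the wrist pictures, checked against where the fingers had gripped the rail. The pin then went in with low force.

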